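Load and lock the pendant curing lamp

TASK

Lay every casting bar that is on the bench flat in the curing lamp's pulled-out tray, side by side with the pendants facing up. Then push the tray fully home, slide the red-knobbed bolt fully home into the keeper on the tray, and after that turn both orange clamp knobs clockwise to their end stops. Do not throw the bolt before the tray is home, and leave the bottle, glass, pink tray and screwdriver where they are.

Things in the scene. Friction and masses are not known exactly. Their poses are not given: they have to be found in the camera images.
- lamp: UV curing lamp fixed on the bench. Origin on the bench, under the tray's centre when home; x points away from the robot at yaw 0 (tray pulls out to -x), y left, z up. Deck x -210 to 130, y +-150, 12 mm high; black hood on side cheeks x -30 to 110, y +-165, z 57 to 95 mm. Bolt lies along y at x = -70, y 150 to 272 mm
- tray_floor (a point): centre of the tray's inner floor, axes as the lamp's, 18 mm above the bench. Inner floor x -65 to 60, y +-137 mm. Side and rear walls 12 mm high; white front panel (10 mm thick, at x = -70) 25 mm high. Pulled fully out, the floor's centre is 110 mm in front of the lamp's origin, clear of the hood and open from above
- tray (a joint): tray slide, m: 0 = fully home under the hood (end stop), grows as the tray is pulled out towards the robot, to 0.110. Friction about 3 N, stays where it is left
- tray_grip (a point): on the blue upright tab (12 mm thick in x, 50 mm wide in y) in the middle of the tray's front panel, on its centre plane, 68 mm above the bench, 20 mm below the tab's top. Pinch the tab from above or push it from the front; when home, 34 mm are free between tab and hood
- bolt (a joint): barrel bolt slide, m: 0 = withdrawn, 0.050 = fully home in the brass keeper on the tray's left front corner (end stop). Grows towards the lamp's -y. Friction about 2 N, stays where it is left
- bolt_grip (a point): on the axis of the bolt's upright red knob (16 mm diameter, from 2 to 46 mm above the rod's axis), 76 mm above the bench, 12 mm below the knob's top; moves with the bolt. The steel saddles of the bolt stand up to 54 mm above the bench
- knob_left (a joint): left clamp knob (lamp's +y side of the hood), rad: 0 = slack, grows clockwise seen from above, 2.2 = tight at its end stop. Friction about 0.06 N m, stays where it is left
- knob_right (a joint): right clamp knob (lamp's -y side of the hood), the same as the left one
- knob_left_grip (a point): on the left knob's axis, 132 mm above the bench. An orange disc (56 mm, top 14 mm above the hood's top) with a grip bar 53 mm long x 14 mm thick, its top 44 mm above the hood (7 mm above this point). The bar lies along the lamp's x when the joint reads 0 and turns with the knob
- knob_right_grip (a point): on the right knob's axis, otherwise the same as for the left knob
- bar1: white plastic casting bar, a solid block 80 long (its x) x 36 wide (its y) x 26 mm tall with three round metal pendant bezels (20 mm) set almost flush in its top, 80 to 170 g. Origin: centre of its underside; z is up out of the face with the pendants. Two or three of the four bars are there; an absent one reads None
- bar2: blue plastic casting bar, a solid block 80 long (its x) x 36 wide (its y) x 26 mm tall with three round metal pendant bezels (20 mm) set almost flush in its top, 80 to 170 g. Origin: centre of its underside; z is up out of the face with the pendants. Two or three of the four bars are there; an absent one reads None
- bar3: green plastic casting bar, a solid block 80 long (its x) x 36 wide (its y) x 26 mm tall with three round metal pendant bezels (20 mm) set almost flush in its top, 80 to 170 g. Origin: centre of its underside; z is up out of the face with the pendants. Two or three of the four bars are there; an absent one reads None
- bar4: yellow plastic casting bar, a solid block 80 long (its x) x 36 wide (its y) x 26 mm tall with three round metal pendant bezels (20 mm) set almost flush in its top, 80 to 170 g. Origin: centre of its underside; z is up out of the face with the pendants. Two or three of the four bars are there; an absent one reads None
- bottle: bystander: pink bottle, 70 mm diameter, 190 mm tall; origin at the centre of its foot
- glass_cup: bystander: glass cup, 72 mm across, 90 mm tall; origin at the centre of its foot
- pink_tray: bystander: open pink tray 100 x 140 x 40 mm; origin at the centre of its underside
- driver: bystander: screwdriver with blue handle, 170 mm long, lying along its x; origin at the centre of its underside
Mind the look-alikes: they are no part of the job. Of the things that look like the bar1, take the one that is farthest from the robot's base at the start. There is more than one size of the bar4; the one meant has the size given above.

How it is judged:
By the outcome, as a careful person would: the job done as asked, in the order asked, and still so for the second after the job is handed in, with the robot touching nothing.
Of bar1, bar2, bar3, bar4 only 2 to 3 are there at a start; the rules pass over those that are not, and their reading is None.
At some moment in a run one of bar1, bar2, bar3, bar4 may be knocked a few centimetres aside while the robot is not near it.
Once in a run the grip may slacken for a moment while it holds something.
It also fails if it takes over 210 s, if anything falls off the work surface, if the arm or the gripper's body presses on something with over 40 N, if the wrist force passes 120 N, or if a joint passes its speed limit or range.

ROBOT

A 7-joint arm with a two-finger parallel gripper is mounted at the origin on the work surface. World frame = base frame: x ahead of the robot, y to its left, z up, the work surface at z = 0. Lengths are in m, angles in rad, forces in N, time in s.
With the tool pointing down it reaches from about 0.425 to 1.025 m from the base axis. Payload 3.6 kg.
Tool frame: the origin (TCP) lies on the centre line of the jaws, within the pads' length; the fingertips stand 14 mm ahead of it and the grasp point (between the pads) lies 5 mm behind it; z points along the fingers, y is the direction in which the jaws open and shut (so a half turn about z gives the same grasp; the last joint's range is limited). The gripper opens to 85 mm and grips with 20 to 120 N. Pads are 22 mm wide; open, the fingers measure 114 mm over their backs; the gripper's body (76 mm by 85 mm) begins 54 mm behind the grasp point. The pads swing forward as they close: fully open they stand 13 mm farther back than shut.
Start: joints at [-1.306, 0.591, 0.048, 1.609, -0.033, 0.943, -0.034], TCP at [0.254, 0.679, 0.245] pointing down, gripper open.
Joint ranges: [-2.69, 2.69], [-0.47, 2.24], [-1.27, 1.36], [0.19, 2.51], [-1.53, 4.68], [0.08, 2.07], [-3.09, 3.09]. Speed limits (rad/s): [2.57, 2.57, 3.14, 3.14, 3.14, 3.14, 3.14].

INTERFACE

Orientations are given as a rotation vector (axis times angle).
In Python, from station import bot gives the robot as it stands. The module is installed in compiled form; this text tells all that it offers.
- The arm moves only by the tool play_rows, never from a script. Its argument "plan" is a list that holds one entry, the list of rows, each a list of 4 numbers: the shift along the tool's x, y, z in cm, then the turn about the tool's z in rad. In form: [[[tx, ty, tz, spin], ...]]. A call has 1 to 8 rows; each row is the pose to reach, as a shift and turn from the pose measured when the call began, along the tool's axes at that moment; what a row does not reach only later rows make up. A row lasts 1/12 s, in which the tool goes at most 41.7 mm and 7.16 degrees, less where a joint would pass 70% of its speed; a pose out of reach is approached as far as the arm can. A call with a gripper value outside its range is refused whole. "jaw" is the opening, from -1 (shut) to 1 (fully open), set as the call begins (left out, the last holds). The fingers move at their own pace and stop on an object; the grip force is fixed at half the most. Time passes only in rows, so rows that repeat a pose let the fingers close. It gives the time, the measured TCP pose, the force and the opening at its end, in the units of the state.
- bot.get_obs(): the state, without advancing time (a new reading comes with each control period).
- bot.camera(name): name is "scene" or "top"; returns the picture (400x640x3 uint8, red, green, blue); there is no depth.
- bot.camera_info(name): a dict with "camera_matrix" (3x3 intrinsics, pixels), "R" (3x3) and "t" (3): a world point X has camera coordinates R X + t. Camera axes: x right, y down, z forward; pixel columns grow to the right and rows downward; lengths in m; the calibration is good to about 2 mm. A picture is of the moment at which its call begins. camera_info takes no time and is no camera call.
- bot.sign_off(): hands the job in, once; it reports no verdict.
The state is a dict: "t": time; "joint_pos": joint angles; "qd": joint speeds; "effort": joint torques, N m; "position": TCP position; "tool_rot": TCP orientation; "contact_force": force on the tool from outside, world axes, zero at the start; "wrist_torque": the same for the moment, N m; "opening": finger opening in m.
Only numpy, scipy, OpenCV 4.12 (cv2) and the standard library are available. Lean on these libraries where they do the work, as an engineer would, in place of code of your own. Each camera call takes 0.05 s, during which the arm holds its last target.

## Working session

There is one attempt and no reset: what is moved stays moved. The work goes in short steps, Python scripts to look and compute and a tool call to move; the robot and the scene stay as the last step left them, time stands still between calls to the robot, and variables do not carry over. Pictures are saved under pics/ and viewed, and the job is handed in when it is done.

Besides the shell and the picture viewer there is one more tool, called after ">>>" as name([rows], argument=value, ...), one row to a line, values as JSON. play_rows: Moves the arm, as the interface text tells. Its arguments: {"type":"object","properties":{"plan":{"type":"array","items":{"type":"array","items":{"type":"array","items":{"type":"number"}}}},"jaw":{"type":"number"}},"required":["plan"]}

```bash
mkdir -p pics; ls; python3 - <<'E'
from station import bot
import cv2,numpy as np
o=bot.get_obs()
print({k:np.round(v,3) for k,v in o.items()})
for n in ("scene","top"):
    im=bot.camera(n); cv2.imwrite(f"pics/{n}0.png",im[:,:,::-1])
    print(n,bot.camera_info(n))
E
```

```text
pics
{'t': np.float64(0.0), 'joint_pos': array([-1.306,  0.592,  0.048,  1.61 , -0.033,  0.943, -0.034]), 'qd': array([ 0.001, -0.   , -0.   , -0.   ,  0.   ,  0.002,  0.   ]), 'effort': array([ 0.0000e+00, -5.4870e+01,  1.5470e+00, -1.9813e+01,  9.0000e-03,
        9.0000e-03,  0.0000e+00]), 'position': array([0.254, 0.678, 0.244]), 'tool_rot': array([-5.590e-01, -3.091e+00,  3.000e-03]), 'contact_force': array([-0.308,  0.44 , -0.081]), 'wrist_torque': array([-0.033, -0.047, -0.012]), 'opening': np.float64(0.085)}
scene {'camera_matrix': array([[425.88633787,   0.        , 312.39792196],
       [  0.        , 425.88633787, 195.2441198 ],
       [  0.        ,   0.        ,   1.        ]]), 'R': array([[-0.54399164,  0.83906824, -0.00613026],
       [ 0.50746606,  0.32316871, -0.79877417],
       [-0.66824493, -0.43763737, -0.60159973]]), 't': array([ 0.1720438 , -0.17325602,  1.58635373])}
top {'camera_matrix': array([[370.68991935,   0.        , 318.95666065],
       [  0.        , 370.68991935, 194.0449834 ],
       [  0.        ,   0.        ,   1.        ]]), 'R': array([[ 9.84083797e-04, -9.99823635e-01, -1.87544947e-02],
       [-9.80352978e-01,  2.73472395e-03, -1.97232247e-01],
       [ 1.97248750e-01,  1.85801178e-02, -9.80177387e-01]]), 't': array([0.09287158, 0.46079209, 1.12708247])}
```

View pics/scene0.png

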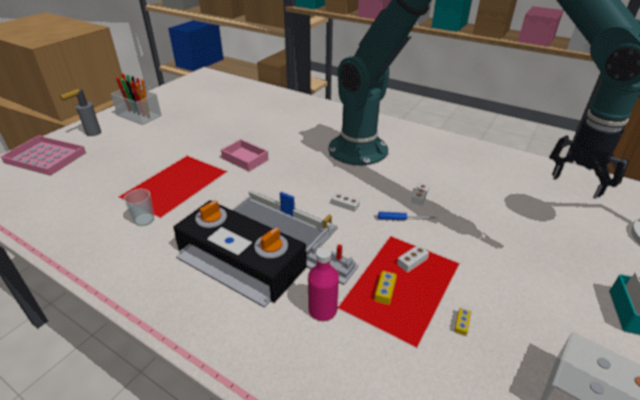

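View pics/top0.png

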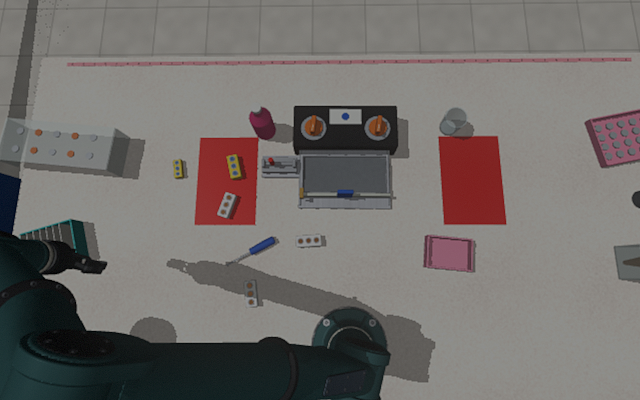

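The pictures show the white bars at top (228,205), (310,241) and (251,292), the big yellow at (235,166) and a small yellow at (180,169). The lamp's tray is pulled out, with its bolt at (275,165). No blue or green bars are visible. Next I zoom in.

```bash
cat > h.py <<'E'
import numpy as np,cv2
from station import bot
def ray(n,uv,z):
    c=bot.camera_info(n);K,R,t=c["camera_matrix"],c["R"],c["t"]
    d=R.T@np.linalg.solve(K,[uv[0],uv[1],1.]);o=-R.T@t
    return o+d*(z-o[2])/d[2]
def proj(n,X):
    c=bot.camera_info(n);p=c["camera_matrix"]@(c["R"]@np.asarray(X,float)+c["t"]);return p[:2]/p[2]
def tri(a,b):
    A=[];B=[]
    for n,uv in (("scene",a),("top",b)):
        c=bot.camera_info(n);P=c["camera_matrix"]@np.c_[c["R"],c["t"]]
        for i in (0,1):
            r=uv[i]*P[2]-P[i];A.append(r[:3]);B.append(-r[3])
    return np.linalg.lstsq(np.array(A),np.array(B),rcond=None)[0]
def crop(n,x,y,w,h,s,f,im=None):
    if im is None: im=bot.camera(n)
    c=cv2.resize(im[y:y+h,x:x+w],None,fx=s,fy=s,interpolation=cv2.INTER_CUBIC)
    cv2.imwrite(f"pics/{f}.png",c[:,:,::-1])
E
python3 - <<'E'
from h import *
a=cv2.imread('pics/top0.png')[:,:,::-1];b=cv2.imread('pics/scene0.png')[:,:,::-1]
crop('top',160,90,250,170,3.2,'t1',a)
crop('scene',160,160,320,170,2.5,'s1',b)
for p in [(228,205),(310,241),(251,292),(235,166),(180,169),(345,180)]: print(p,ray('top',p,.026).round(3))
E
```

```text
(228, 205) [0.43  0.386 0.026]
(310, 241) [0.314 0.121 0.026]
(251, 292) [0.159 0.301 0.026]
(235, 166) [0.56  0.369 0.026]
(180, 169) [0.55  0.551 0.026]
(345, 180) [0.511 0.008 0.026]
```

View pics/t1.png

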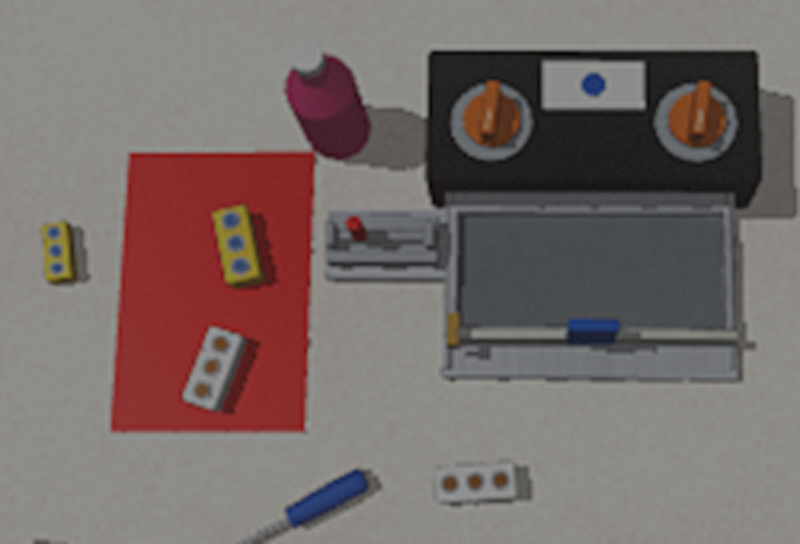

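View pics/s1.png

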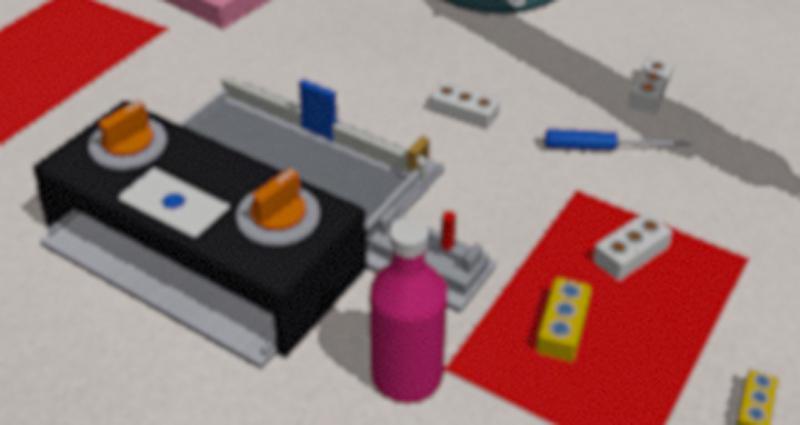

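```bash
python3 - <<'E'
from h import *
a=cv2.imread('pics/top0.png')
g=a.max(2)
m=((g<55)).astype(np.uint8);m[:, :285]=0;m[:,405:]=0;m[:95]=0;m[170:]=0
n,l,s,c=cv2.connectedComponentsWithStats(m);k=1+s[1:,4].argmax();print(s[k])
ys,xs=np.where(l==k)
cols=range(300,392,4)
top=[(x,ys[xs==x].min()) for x in cols if (xs==x).any()]
W=np.array([ray('top',(u,v-.5),.095) for u,v in top])
p=np.polyfit(W[:,1],W[:,0],1);print('back edge slope',p, np.abs(W[:,0]-np.polyval(p,W[:,1])).max())
for v in (110,118,126): 
    r=xs[ys==v];print(v,r.min(),r.max(),ray('top',(r.min()-.5,v),.095).round(4),ray('top',(r.max()+.5,v),.095).round(4))
h=cv2.cvtColor(a,cv2.COLOR_BGR2HSV)
# blue tab, orange, red knob, yellow
def comp(m,nm,mn=15):
    n,l,s,c=cv2.connectedComponentsWithStats(m.astype(np.uint8))
    for i in range(1,n):
        if s[i,4]>=mn: print(nm,s[i],c[i].round(1))
H,S,V=h[...,0],h[...,1],h[...,2]
comp((H>105)&(H<125)&(S>120)&(V>60),'blue',8)
comp((H>5)&(H<16)&(S>150)&(V>90),'orange')
b=cv2.imread('pics/scene0.png');h=cv2.cvtColor(b,cv2.COLOR_BGR2HSV);H,S,V=h[...,0],h[...,1],h[...,2]
comp((H>105)&(H<125)&(S>120)&(V>60),'s blue',8)
comp((H>5)&(H<16)&(S>150)&(V>90),'s orange')
E
```

```text
[ 293  106  105   49 3027]
back edge slope [0.00768601 0.73832643] 5.551115123125783e-16
110 294 396 [0.7243 0.1729 0.095 ] [ 0.7219 -0.1537  0.095 ]
118 294 396 [0.6972 0.1725 0.095 ] [ 0.6949 -0.1526  0.095 ]
126 294 396 [0.6704 0.1721 0.095 ] [ 0.6682 -0.1516  0.095 ]
blue [342 113   7   7  36] [345.  115.9]
blue [337 190  17   4  62] [345.  191.5]
blue [250 237  25  17 177] [262.  245.1]
orange [305 115  11  20 120] [310.3 124.7]
orange [369 115  13  20 147] [375.4 124.7]
orange [ 36 130   6   5  15] [ 38.3 131.8]
s blue [ 169   21   54   49 2044] [195.4  44.3]
s blue [280 193  14  22 236] [286.8 203.3]
s blue [378 212  29   8 175] [391.7 215.6]
s blue [226 238   7   5  30] [228.9 239.9]
s orange [115  76   6  13  23] [117.6  80.9]
s orange [134  80  12  20 119] [140.4  90.2]
s orange [199 202  22  20 221] [209.6 211.2]
s orange [260 229  22  23 239] [270.4 240.1]
s orange [379 270  18   8  27] [387.1 272.4]
s orange [374 289  19  16  39] [381.9 299.1]
s orange [636 378   4   7  18] [637.8 380.4]
```

```bash
python3 - <<'E'
from h import *
print('tab',tri((286.8,203.3),(345,191.5)))
print('dot',tri((228.9,239.9),(345,115.9)))
print('knobs',tri((209.6,211.2),(375.4,124.7)),tri((270.4,240.1),(310.3,124.7)))
a=cv2.cvtColor(cv2.imread('pics/top0.png'),cv2.COLOR_BGR2GRAY).astype(float)
def sub(col,v0,v1):
    p=a[v0:v1,col];hi,lo=p[0],p[-1];t=(hi+lo)/2;i=np.where((p[:-1]-t)*(p[1:]-t)<=0)[0][0]
    return v0+i+(p[i]-t)/(p[i]-p[i+1])
uv=[(u,sub(u,103,110)) for u in range(298,394)]
W=np.array([ray('top',q,.095) for q in uv]);p=np.polyfit(W[:,1],W[:,0],1);print(p,uv[::20])
def subr(row,u0,u1):
    p=a[row,u0:u1];t=(p[0]+p[-1])/2;i=np.where((p[:-1]-t)*(p[1:]-t)<=0)[0][0];return u0+i+(p[i]-t)/(p[i]-p[i+1])
for r0,r1 in ((290,298),(392,402)):
    W=np.array([ray('top',(subr(v,r0,r1),v),.095) for v in range(110,134)]);print(np.polyfit(W[:,0],W[:,1],1),W[:,1].mean(),W[:,0].mean())
E
python3 - <<'E'
import sys;sys.path.insert(0,'.')
import os;os.chdir('.')
from h import *
a=cv2.imread('pics/top0.png')[:,:,::-1];b=cv2.imread('pics/scene0.png')[:,:,::-1]
crop('top',255,145,70,70,9,'t2',a);crop('top',180,145,80,80,9,'t3',a)
crop('scene',340,190,120,120,6,'s2',b)
E
```

```text
tab [0.46738519 0.01010662 0.05478882]
dot [0.70448921 0.00767765 0.09484397]
knobs [ 0.66661851 -0.08623928  0.11865461] [0.66790206 0.11371255 0.11833239]
[0.00941688 0.73954068] [(298, np.float64(105.3030303030303)), (318, np.float64(105.34134615384616)), (338, np.float64(104.55172413793103)), (358, np.float64(104.85416666666667)), (378, np.float64(105.3855421686747))]
[-0.01226473  0.18188502] 0.17347721991668283 0.6855268593188448
[-0.00311625 -0.15141442] -0.15354379421451844 0.6833141562332349
```

View pics/t2.png

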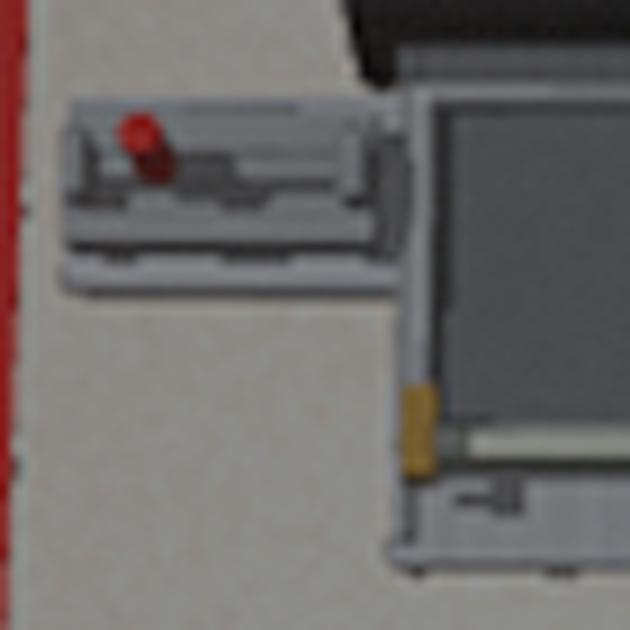

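View pics/t3.png

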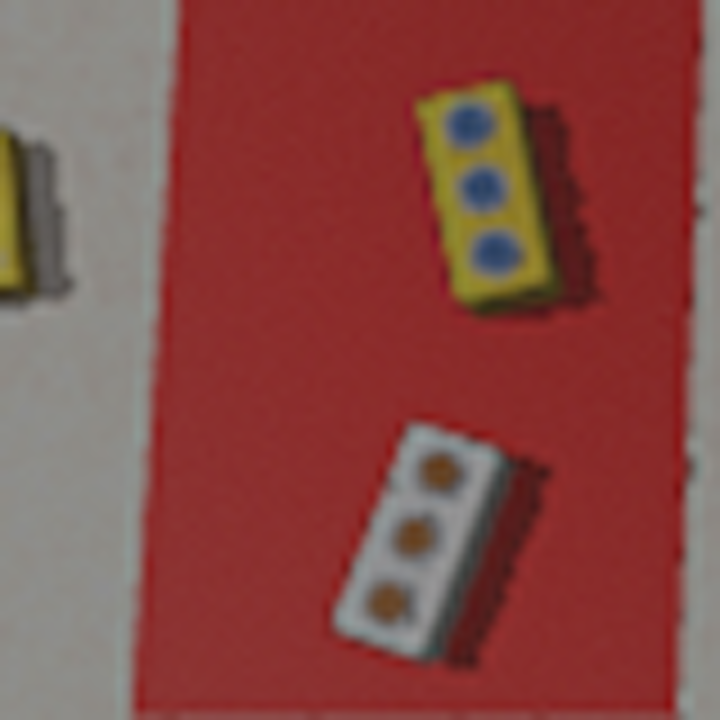

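View pics/s2.png

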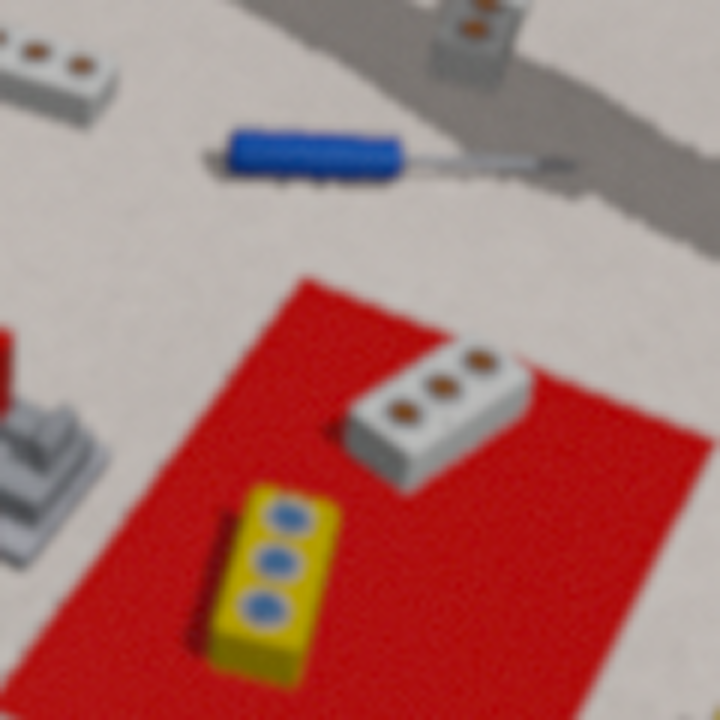

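```bash
cat >> h.py <<'E'
LP=np.array([.6296,.010]);LY=-.008
def L2W(x,y,z): 
    c,s=np.cos(LY),np.sin(LY);return np.array([LP[0]+c*x-s*y,LP[1]+s*x+c*y,z])
E
python3 - <<'E'
from h import *
f=lambda p:((p[0]+.5)/9-.5+180,(p[1]+.5)/9-.5+145)
for nm,q in (('y',[(415,100),(512,82),(555,290),(460,300)]),('w',[(412,422),(508,455),(435,660),(333,625)])):
    W=np.array([ray('top',f(p),.026)[:2] for p in q]);print(nm,W.mean(0).round(4),[np.linalg.norm(W[i]-W[i-1]).round(4) for i in range(4)])
    d=(W[0]+W[1]-W[2]-W[3]);print('long axis ang',np.arctan2(d[1],d[0]))
for nm,q in (('y',[(470,124),(484,189),(497,253)]),('w',[(440,471),(414,537),(388,603)])):
    W=np.array([ray('top',f(p),.026)[:2] for p in q]);d=W[0]-W[2];print(nm,W.round(4).tolist(),np.arctan2(d[1],d[0]))
g=lambda p:((p[0]+.5)/6-.5+340,(p[1]+.5)/6-.5+190)
for nm,q in (('y',[(290,517),(277,562),(264,608)]),('w',[(481,361),(443,387),(404,413)])):
    W=np.array([ray('scene',g(p),.026)[:2] for p in q]);d=W[0]-W[2];print('scene',nm,W.round(4).tolist(),np.arctan2(d[1],d[0]))
# overlay predictions
a=cv2.imread('pics/top0.png')[:,:,::-1].copy();b=cv2.imread('pics/scene0.png')[:,:,::-1].copy()
pts=[(-210,150,12),(-210,-150,12),(-30,165,95),(-30,-165,95),(110,165,95),(110,-165,95),(-186,25,88),(-186,-25,88),(-174,25,88),(-174,-25,88),(-70,272,0),(-180,130,43),(-180,-130,43)]
A=cv2.resize(a[95:215,255:405],None,fx=5,fy=5,interpolation=3);B=cv2.resize(b[180:330,160:360],None,fx=4,fy=4,interpolation=3)
for p in pts:
    w=L2W(p[0]/1e3,p[1]/1e3,p[2]/1e3)
    u=proj('top',w)-[255,95];cv2.drawMarker(A,tuple(int(k) for k in (u+.5)*5-.5),(0,255,0),0,9)
    u=proj('scene',w)-[160,180];cv2.drawMarker(B,tuple(int(k) for k in (u+.5)*4-.5),(0,255,0),0,9)
cv2.imwrite('pics/oa.png',A[:,:,::-1]);cv2.imwrite('pics/ob.png',B[:,:,::-1])
E
```

```text
y [0.5602 0.3741] [np.float64(0.0784), np.float64(0.0361), np.float64(0.0812), np.float64(0.0347)]
long axis ang 0.25018555684549676
w [0.4314 0.3908] [np.float64(0.0778), np.float64(0.0374), np.float64(0.0776), np.float64(0.0392)]
long axis ang -0.3087449554810723
y [[0.5862, 0.381], [0.5614, 0.3746], [0.5373, 0.3688]] 0.24449278800299043
w [[0.4565, 0.3856], [0.4325, 0.3938], [0.4086, 0.4019]] -0.3273766565256359
scene y [[0.5397, 0.3668], [0.5646, 0.3727], [0.589, 0.3785]] -2.9091795328373733
scene w [[0.4113, 0.3987], [0.4353, 0.3908], [0.4591, 0.3828]] 2.820490112915413
```

View pics/oa.png

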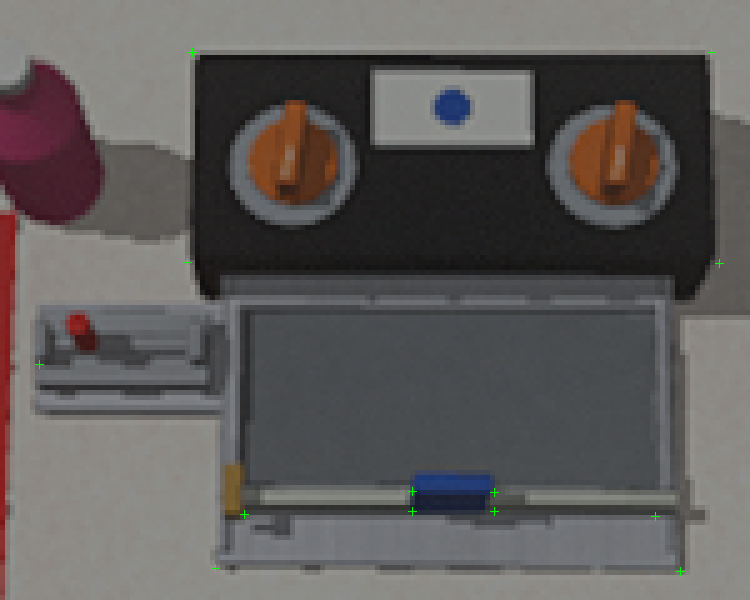

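View pics/ob.png

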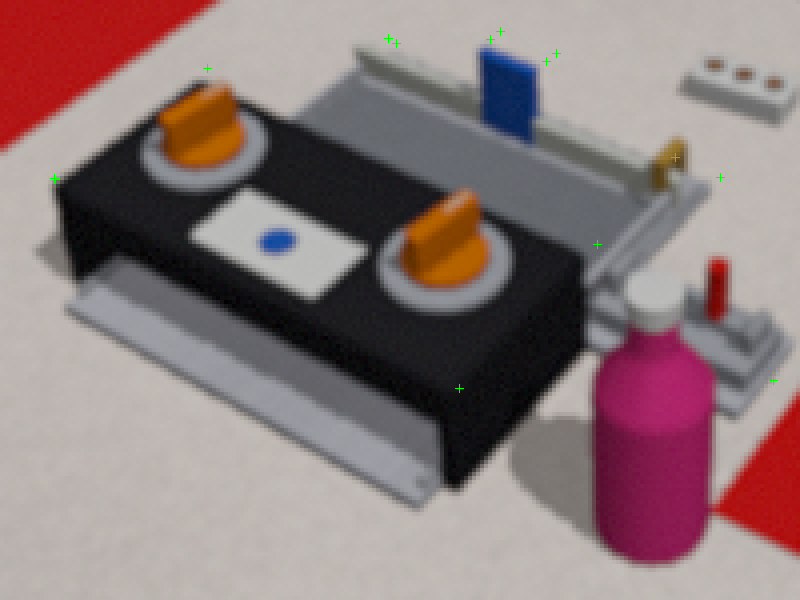

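```bash
python3 - <<'E'
from h import *
b=cv2.imread('pics/scene0.png')[:,:,::-1]
b=np.clip(b.astype(float)*1.0,0,255); b=(255*(b/255)**.5).astype(np.uint8)
crop('scene',165,185,100,70,8,'s3',b);crop('scene',250,190,100,75,8,'s4',b);crop('scene',240,235,115,75,7,'s5',b)
E
```

```text
(no output)
```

View pics/s3.png

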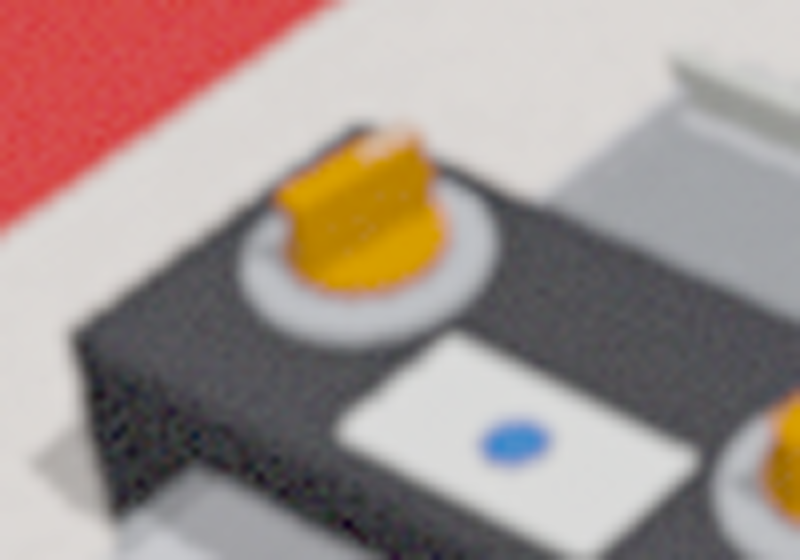

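View pics/s4.png

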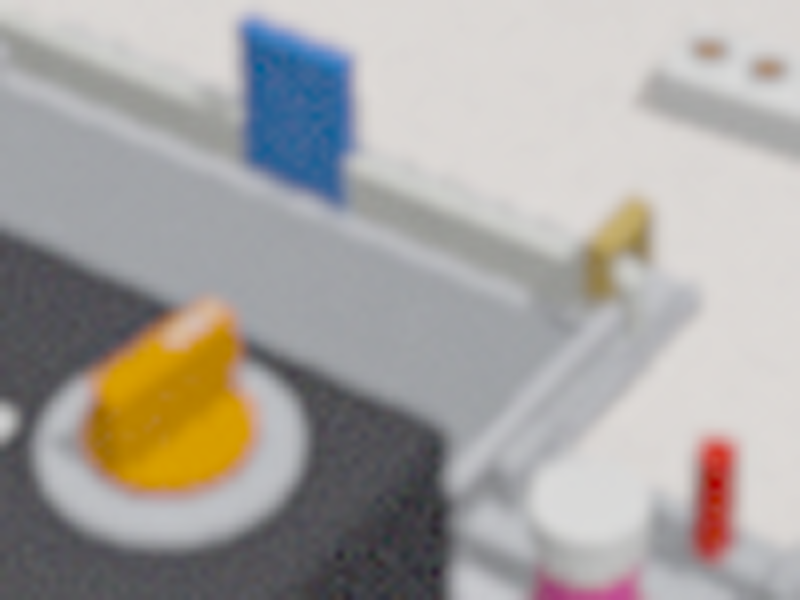

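View pics/s5.png

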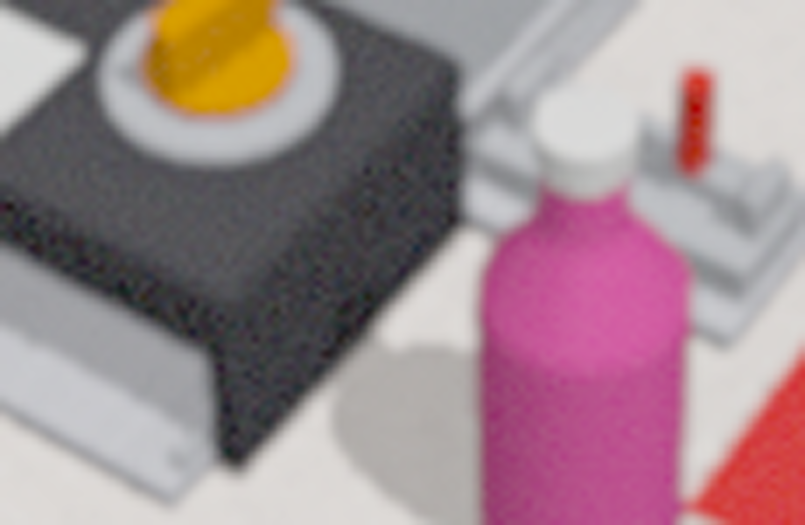

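```bash
python3 - <<'E'
from h import *
F=lambda x0,y0,s,p:((p[0]+.5)/s-.5+x0,(p[1]+.5)/s-.5+y0)
for nm,p,z in (('RB',F(165,185,8,(78,335)),.095),('RF',F(165,185,8,(360,125)),.095),('LF',F(250,190,8,(445,440)),.095),('LB',F(240,235,7,(218,303)),.095),
 ('tabR',F(250,190,8,(245,20)),.088),('tabL',F(250,190,8,(350,55)),.088),('deckLF',F(250,190,8,(697,292)),.012),('redtop',F(250,190,8,(716,440)),.088),('redbot',F(250,190,8,(708,557)),.054),('keeper',F(250,190,8,(645,205)),.06)):
    print(nm,ray('scene',p,z).round(4))
G=lambda p:F(255,95,5,p)
for nm,p,z in (('tabRback',(494,475),.088),('tabLback',(413,475),.088),('tabLfr',(413,489),.088),('deckLF',(217,567),.012),('deckRF',(682,568),.012),('red',(77,322),.088)):
    print('top',nm,ray('top',G(p),z).round(4))
print('red tri',tri(F(250,190,8,(716,445)),G((77,322))))
print('disc?',)
E
```

```text
RB [ 0.7427 -0.1467  0.095 ]
RF [ 0.6124 -0.1482  0.095 ]
LF [0.6171 0.1747 0.095 ]
LB [0.7482 0.1693 0.095 ]
tabR [ 0.4688 -0.0109  0.088 ]
tabL [0.4656 0.033  0.088 ]
deckLF [0.4332 0.1588 0.012 ]
redtop [0.566  0.2409 0.088 ]
redbot [0.5812 0.248  0.054 ]
keeper [0.4515 0.1471 0.06  ]
top tabRback [ 0.4661 -0.0136  0.088 ]
top tabLback [0.4663 0.0359 0.088 ]
top tabLfr [0.4575 0.036  0.088 ]
top deckLF [0.4219 0.161  0.012 ]
top deckRF [ 0.4207 -0.1393  0.012 ]
top red [0.5646 0.2446 0.088 ]
red tri [0.56599901 0.24285956 0.08673055]
disc?
```

```bash
cat >> h.py <<'E'
from scipy.spatial.transform import Rotation as Ro
def go(x,y,z,ya=None):
    o=bot.get_obs();R=Ro.from_rotvec(o["tool_rot"]).as_matrix();p=o["position"]
    s=R.T@(np.array([x,y,z])-p)*100
    cur=np.arctan2(R[1,1],R[0,1]); sp=0
    if ya is not None: sp=-((ya-cur+np.pi/2)%np.pi-np.pi/2)
    print('t %.2f pos %s yaw %.3f tilt %s op %.3f F %s j7 %.2f ->'%(o["t"],p.round(4),cur,R[:2,2].round(3),o["opening"],o["contact_force"].round(1),o["joint_pos"][6]),s.round(2),round(sp,3))
E
python3 - <<'E'
from h import *
go(.434,.392,.10,1.247)
print(ray('scene',(323,318),0),proj('top',(.66,.27,.19)))
E
```

```text
t 0.10 pos [0.2536 0.6784 0.2442] yaw 1.213 tilt [-0.001 -0.002] op 0.085 F [ 0.2 -0.3  0.4] j7 -0.03 -> [-26.92 -20.48  14.47] -0.034
[0.71570707 0.28810638 0.        ] [256.95003285 117.23143393]
```

>>> play_rows([
  [[-26.9, -20.5, 6, -0.034], [-26.9, -20.5, 6, -0.034], [-26.9, -20.5, 6, -0.034], [-26.9, -20.5, 6, -0.034], [-26.9, -20.5, 6, -0.034], [-26.9, -20.5, 6, -0.034], [-26.9, -20.5, 6, -0.034], [-26.9, -20.5, 6, -0.034]],
], jaw=1)

```text
t: 0.77
position: [0.4286, 0.3991, 0.1861]
tool_rot: [-0.506, -3.1, 0.004]
contact_force: [0.2, 1.0, 0.0]
opening: 0.085
```

>>> play_rows([
  [[0, 0, 0, 0], [0, 0, 0, 0], [0, 0, 0, 0], [0, 0, 0, 0]],
])

```text
t: 1.1
position: [0.4276, 0.4011, 0.1862]
tool_rot: [-0.501, -3.1, 0.002]
contact_force: [0.3, 0.3, 0.0]
opening: 0.0854
```

```bash
python3 - <<'E'
from h import *
go(.434,.392,.10,1.247)
a=bot.camera('top');b=bot.camera('scene')
cv2.imwrite('pics/top1.png',a[:,:,::-1]);cv2.imwrite('pics/scene1.png',b[:,:,::-1])
E
```

```text
t 1.10 pos [0.4276 0.4011 0.1862] yaw 1.250 tilt [-0.001 -0.001] op 0.085 F [0.3 0.3 0. ] j7 0.45 -> [-0.9  -0.65  8.62] 0.003
```

View pics/top1.png

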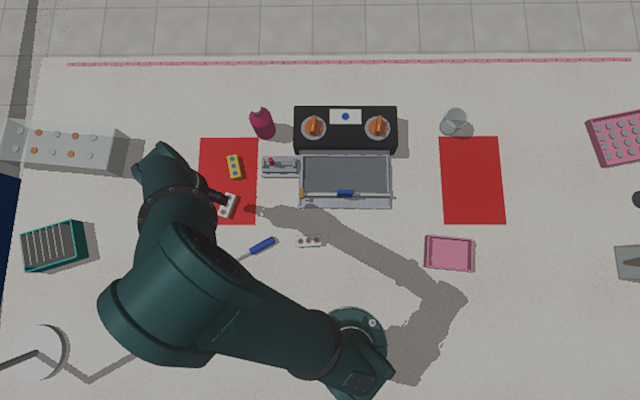

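View pics/scene1.png

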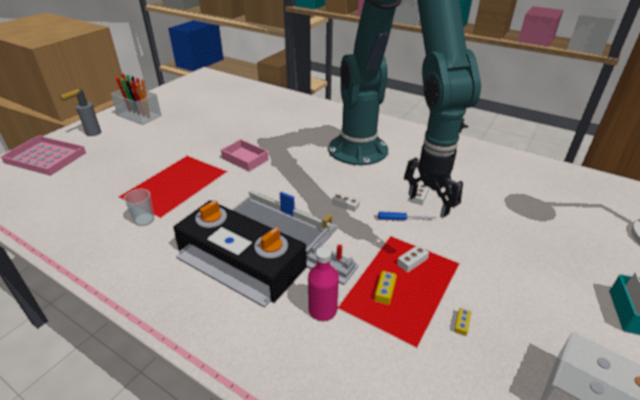

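The area the arm had hidden holds only a rack and a lamp foot, so the bars are the white one at scene (412,258) and the big yellow one at (386,287). Both are where they were. I descend onto the white bar.

>>> play_rows([
  [[-0.9, -0.65, 4, 0], [-0.9, -0.65, 8, 0], [-0.9, -0.65, 11, 0], [-0.9, -0.65, 13, 0], [-0.9, -0.65, 13, 0], [-0.9, -0.65, 13, 0]],
])

```text
t: 1.7
position: [0.4326, 0.3931, 0.0555]
tool_rot: [-0.496, -3.1, 0.004]
contact_force: [1.0, 1.3, -0.1]
opening: 0.0857
```

```bash
python3 - <<'E'
from h import *
go(.434,.392,.018,1.247)
crop('scene',340,190,120,120,6,'s6')
E
```

```text
t 1.70 pos [0.4326 0.3931 0.0555] yaw 1.253 tilt [-0.003 -0.002] op 0.086 F [ 1.   1.3 -0.1] j7 0.47 -> [-0.18 -0.05  3.75] 0.006
```

View pics/s6.png

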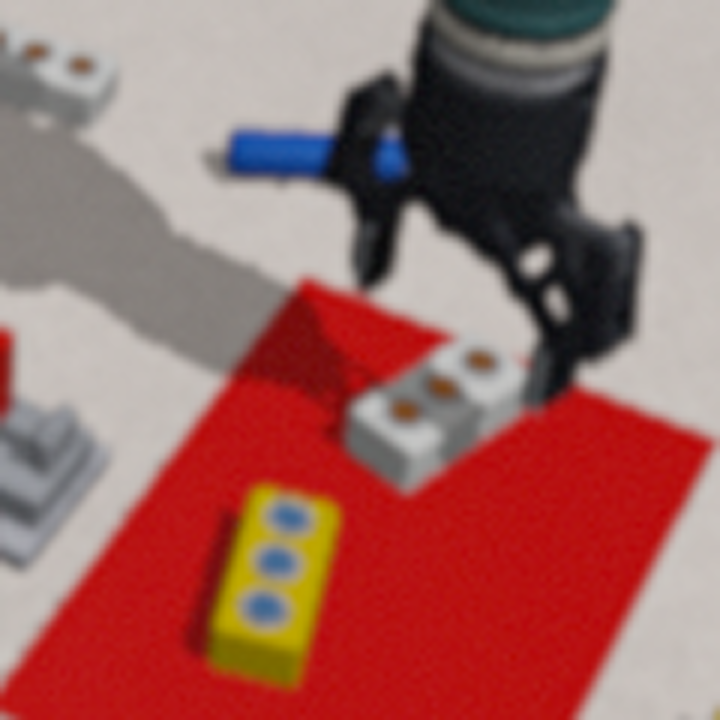

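The fingers straddle the white bar, crop (440,410). I go down and close.

>>> play_rows([
  [[-0.15, 0, 2, 0], [-0.15, 0, 3.7, 0], [-0.15, 0, 3.7, 0], [-0.15, 0, 3.7, 0]],
])

```text
t: 2.08
position: [0.4353, 0.394, 0.021]
tool_rot: [0.497, 3.102, 0.002]
contact_force: [0.1, -0.3, 0.3]
opening: 0.0856
```

>>> play_rows([
  [[0, 0, 0, 0], [0, 0, 0, 0], [0, 0, 0, 0], [0, 0, 0, 0], [0, 0, 0, 0], [0, 0, 0, 0], [0, 0, 0, 0], [0, 0, 0, 0]],
], jaw=-1)

```text
t: 2.75
position: [0.4358, 0.3945, 0.0221]
tool_rot: [0.497, 3.101, 0.004]
contact_force: [-0.8, 0.2, 5.3]
opening: 0.0346
```

>>> play_rows([
  [[0, 0, -2, 0], [0, 0, -4, 0], [0, 0, -7, 0], [0, 0, -9, 0], [0, 0, -9, 0], [0, 0, -9, 0]],
])

```text
t: 3.25
position: [0.4362, 0.3947, 0.1134]
tool_rot: [0.497, 3.1, 0.007]
contact_force: [-0.3, -0.3, -0.3]
opening: 0.0348
```

```bash
python3 - <<'E'
from h import *
go(.53,-.04,.12,1.563)
crop('scene',340,140,140,140,5,'s7')
E
```

```text
t 3.25 pos [0.4362 0.3947 0.1134] yaw 1.253 tilt [0.003 0.004] op 0.035 F [-0.3 -0.3 -0.3] j7 0.47 -> [-22.49 -38.36  -0.8 ] -0.31
```

View pics/s7.png

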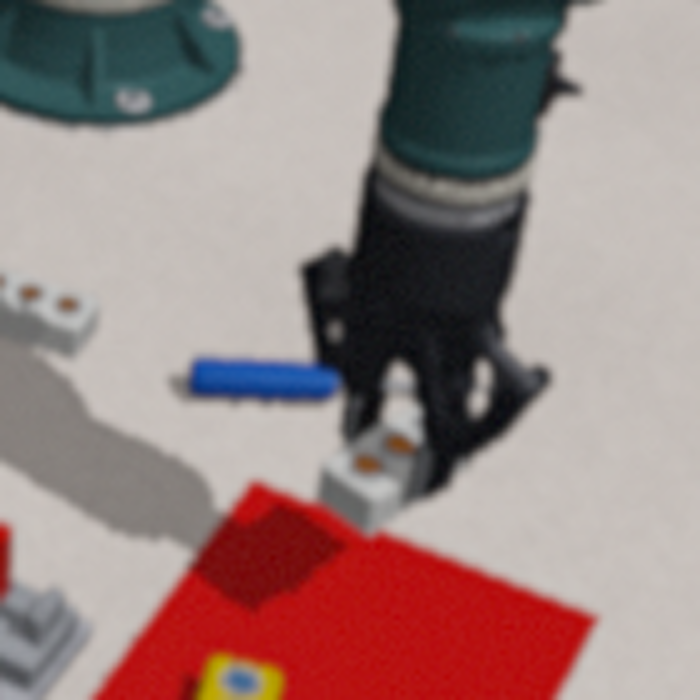

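The bar is held (opening 35 mm). I carry it over the tray.

>>> play_rows([
  [[-4, -4, -3, -0.05], [-8, -12, -3, -0.15], [-22.5, -38.4, -3, -0.31], [-22.5, -38.4, -3, -0.31], [-22.5, -38.4, -3, -0.31], [-22.5, -38.4, -3, -0.31], [-22.5, -38.4, -3, -0.31], [-22.5, -38.4, -3, -0.31]],
])

```text
t: 3.97
position: [0.506, 0.0729, 0.1381]
tool_rot: [-0.011, -3.14, -0.003]
contact_force: [0.7, 0.6, -0.2]
opening: 0.0343
```

```bash
python3 - <<'E'
from h import *
go(.53,-.04,.12,1.563)
E
```

```text
t 3.97 pos [0.506  0.0729 0.1381] yaw 1.563 tilt [-0.002  0.002] op 0.034 F [ 0.7  0.6 -0.2] j7 1.23 -> [ -2.49 -11.28   1.79] 0.0
```

>>> play_rows([
  [[-2.5, -11.3, 1.8, 0], [-2.5, -11.3, 1.8, 0], [-2.5, -11.3, 1.8, 0], [-2.5, -11.3, 1.8, 0], [-2.5, -11.3, 1.8, 0], [-2.5, -11.3, 1.8, 0], [-2.5, -11.3, 1.8, 0], [-2.5, -11.3, 1.8, 0]],
])

```text
t: 4.63
position: [0.5297, -0.0382, 0.1196]
tool_rot: [-0.006, -3.139, -0.004]
contact_force: [1.1, 0.3, -0.2]
opening: 0.0348
```

```bash
python3 - <<'E'
from h import *
go(.53,-.04,.040,1.563)
a=bot.camera('top');crop('top',280,90,130,130,6,'t8',a);crop('scene',170,150,180,150,4.4,'s8')
E
```

```text
t 4.63 pos [ 0.5297 -0.0382  0.1196] yaw 1.567 tilt [-0.003  0.003] op 0.035 F [ 1.1  0.3 -0.2] j7 1.43 -> [-0.06 -0.2   7.96] 0.004
```

View pics/t8.png

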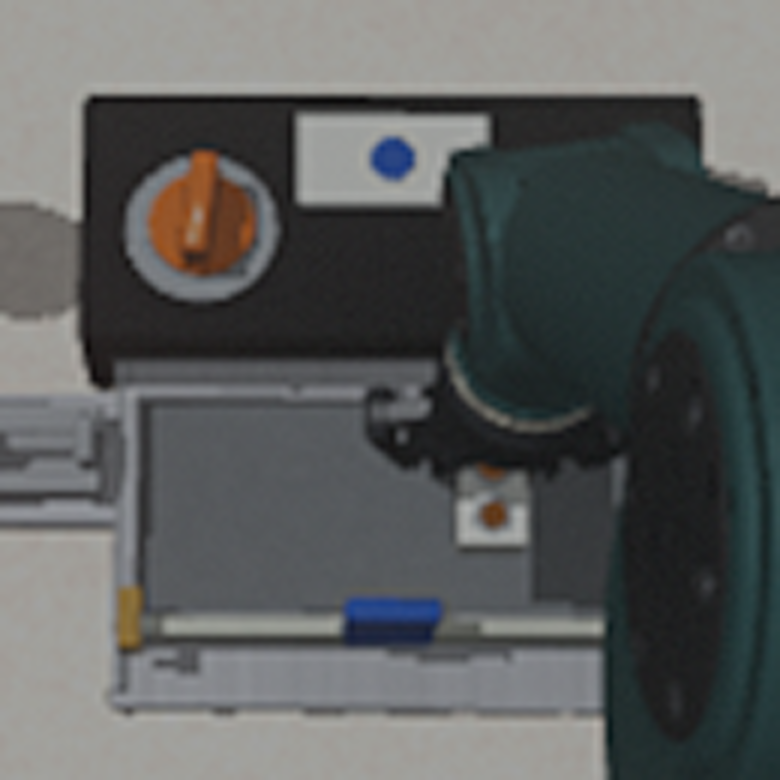

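View pics/s8.png

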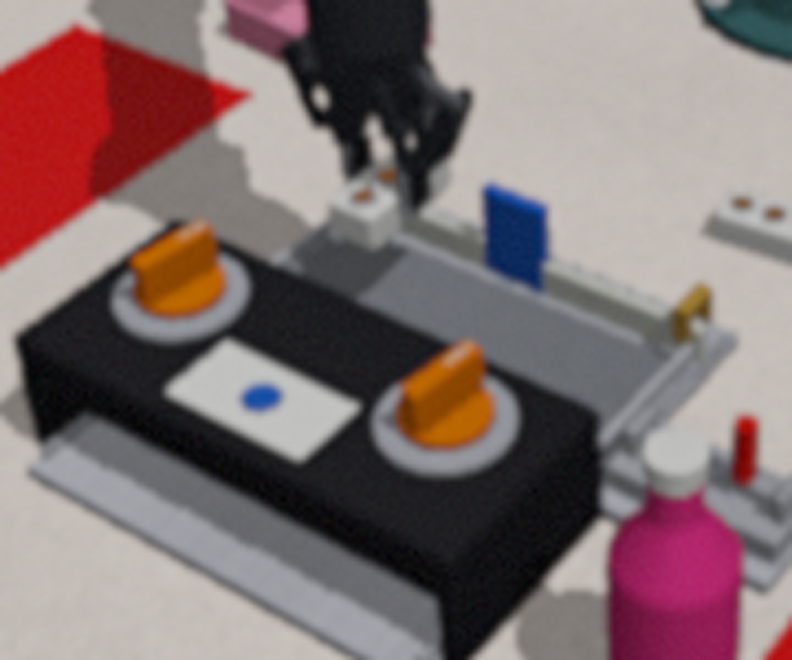

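The bar hangs over the tray's right half, clear of the tab. I lower it.

>>> play_rows([
  [[0, -0.2, 3, 0], [0, -0.2, 5.5, 0], [0, -0.2, 7, 0], [0, -0.2, 7.8, 0], [0, -0.2, 7.9, 0], [0, -0.2, 7.9, 0], [0, -0.2, 7.9, 0]],
])

```text
t: 5.32
position: [0.5302, -0.0399, 0.0413]
tool_rot: [-0.006, -3.14, -0.004]
contact_force: [0.2, -0.0, -0.9]
opening: 0.0348
```

```bash
python3 - <<'E'
from h import *
go(.53,-.04,.040,1.563)
E
```

```text
t 5.32 pos [ 0.5302 -0.0399  0.0413] yaw 1.567 tilt [-0.001  0.002] op 0.035 F [ 0.2 -0.  -0.9] j7 1.41 -> [ 0.02 -0.01  0.13] 0.004
```

>>> play_rows([
  [[0, 0, 0.15, 0], [0, 0, 0.15, 0], [0, 0, 0.15, 0]],
])

```text
t: 5.57
position: [0.5304, -0.0398, 0.0402]
tool_rot: [-0.005, -3.141, -0.004]
contact_force: [-0.6, 0.5, 0.2]
opening: 0.0344
```

>>> play_rows([
  [[0, 0, 0, 0], [0, 0, 0, 0], [0, 0, 0, 0], [0, 0, 0, 0], [0, 0, 0, 0], [0, 0, 0, 0]],
], jaw=0.5)

```text
t: 6.07
position: [0.5304, -0.0398, 0.0402]
tool_rot: [-0.005, -3.141, -0.004]
contact_force: [0.3, -0.5, 1.0]
opening: 0.0643
```

>>> play_rows([
  [[0, 0, -2, 0], [0, 0, -5, 0], [0, 0, -9, 0], [0, 0, -11, 0], [0, 0, -11, 0], [0, 0, -11, 0]],
], jaw=1)

```text
t: 6.57
position: [0.5313, -0.0402, 0.1515]
tool_rot: [0.006, 3.139, 0.004]
contact_force: [0.4, -0.7, -0.4]
opening: 0.0857
```

```bash
python3 - <<'E'
from h import *
go(.563,.3737,.12,1.811)
crop('scene',170,150,300,180,2.6,'s9')
E
```

```text
t 6.57 pos [ 0.5313 -0.0402  0.1515] yaw 1.567 tilt [0.002 0.002] op 0.086 F [ 0.4 -0.7 -0.4] j7 1.44 -> [-3.01 41.39  3.25] -0.244
```

View pics/s9.png

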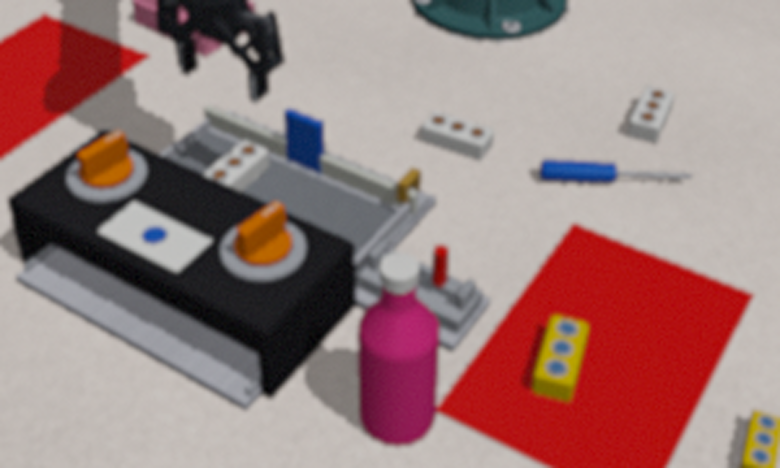

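The white bar lies in the tray with pendants up, s9 (235,160). The yellow is unmoved at (560,355), so I go for it.

>>> play_rows([
  [[-3, 41.4, 0, -0.244], [-3, 41.4, 0, -0.244], [-3, 41.4, 0, -0.244], [-3, 41.4, 0, -0.244], [-3, 41.4, 0, -0.244], [-3, 41.4, 0, -0.244], [-3, 41.4, 0, -0.244], [-3, 41.4, 0, -0.244]],
])

```text
t: 7.28
position: [0.5541, 0.2937, 0.1487]
tool_rot: [0.377, -3.115, -0.001]
contact_force: [0.8, -0.1, -0.1]
opening: 0.0854
```

```bash
python3 - <<'E'
from h import *
go(.563,.3737,.055,1.811)
E
```

```text
t 7.28 pos [0.5541 0.2937 0.1487] yaw 1.812 tilt [-0.004  0.   ] op 0.085 F [ 0.8 -0.1 -0.1] j7 1.11 -> [-2.8   7.55  9.37] 0.001
```

>>> play_rows([
  [[-2.8, 7.55, 0, 0], [-2.8, 7.55, 0, 0], [-2.8, 7.55, 3, 0], [-2.8, 7.55, 6, 0], [-2.8, 7.55, 8.5, 0], [-2.8, 7.55, 8.5, 0], [-2.8, 7.55, 8.5, 0], [-2.8, 7.55, 8.5, 0]],
])

```text
t: 7.95
position: [0.5631, 0.3736, 0.0635]
tool_rot: [0.376, -3.115, -0.0]
contact_force: [0.7, -0.1, -0.0]
opening: 0.0857
```

```bash
python3 - <<'E'
from h import *
go(.563,.3737,.019,1.811)
crop('scene',340,190,120,120,6,'s10')
crop('top',180,120,100,100,7,'t10')
E
```

```text
t 7.95 pos [0.5631 0.3736 0.0635] yaw 1.811 tilt [-0.004 -0.   ] op 0.086 F [ 0.7 -0.1 -0. ] j7 1.00 -> [-0.01  0.    4.45] 0.0
```

View pics/s10.png

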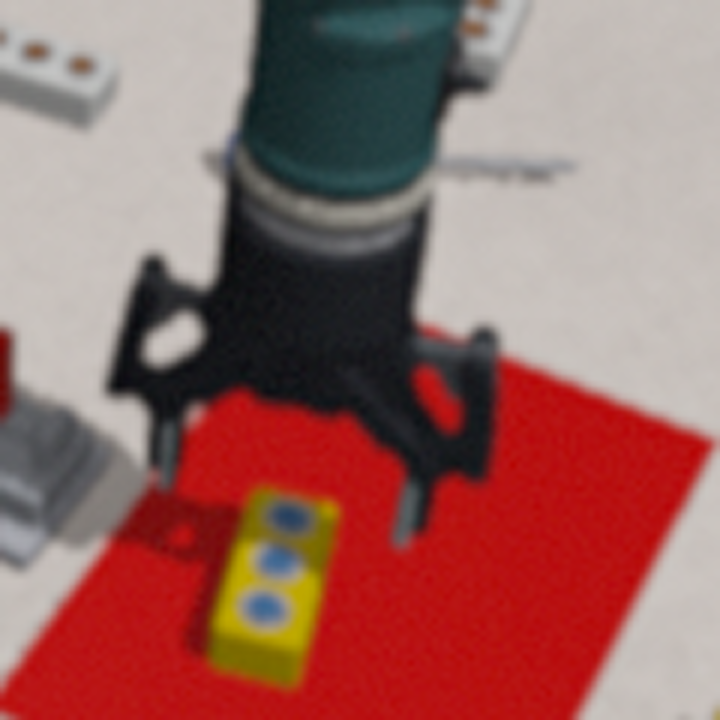

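View pics/t10.png

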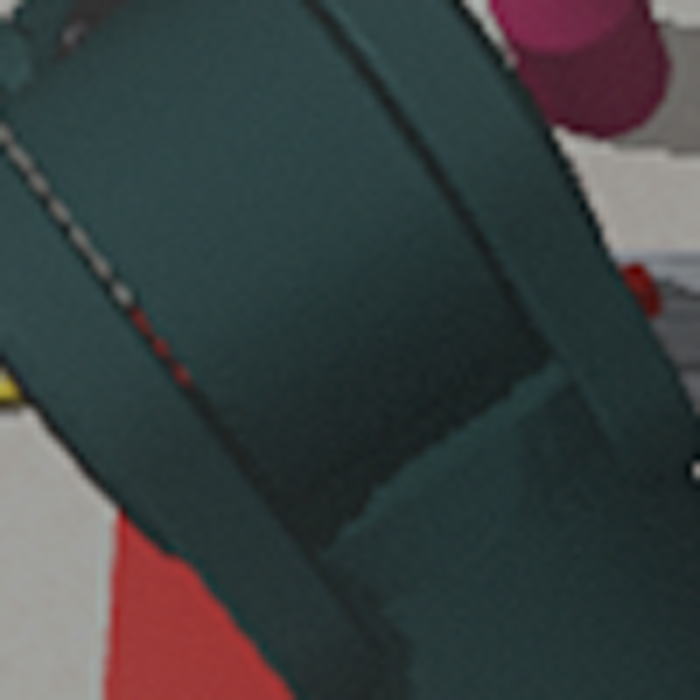

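>>> play_rows([
  [[0, 0, 2, 0], [0, 0, 3.5, 0], [0, 0, 4.3, 0], [0, 0, 4.3, 0], [0, 0, 4.3, 0]],
])

```text
t: 8.47
position: [0.5636, 0.374, 0.0219]
tool_rot: [0.376, -3.117, -0.002]
contact_force: [0.9, 1.3, 1.1]
opening: 0.0852
```

>>> play_rows([
  [[0, 0, 0, 0], [0, 0, 0, 0], [0, 0, 0, 0], [0, 0, 0, 0], [0, 0, 0, 0], [0, 0, 0, 0], [0, 0, 0, 0], [0, 0, 0, 0]],
], jaw=-1)

```text
t: 9.13
position: [0.5643, 0.3746, 0.0227]
tool_rot: [0.376, -3.118, -0.003]
contact_force: [-0.2, 0.2, 6.7]
opening: 0.0345
```

>>> play_rows([
  [[0, 0, -2, 0], [0, 0, -4, 0], [0, 0, -7, 0], [0, 0, -10, 0], [0, 0, -13, 0], [0, 0, -13, 0]],
])

```text
t: 9.63
position: [0.5674, 0.3765, 0.1586]
tool_rot: [-0.375, 3.111, 0.011]
contact_force: [0.7, 1.1, 0.1]
opening: 0.0347
```

```bash
python3 - <<'E'
from h import *
go(.53,.062,.15,1.563)
crop('scene',340,140,140,140,5,'s11')
E
```

```text
t 9.63 pos [0.5674 0.3765 0.1586] yaw 1.811 tilt [0.007 0.008] op 0.035 F [0.7 1.1 0.1] j7 1.03 -> [ 11.11 -29.66   0.58] 0.248
```

View pics/s11.png

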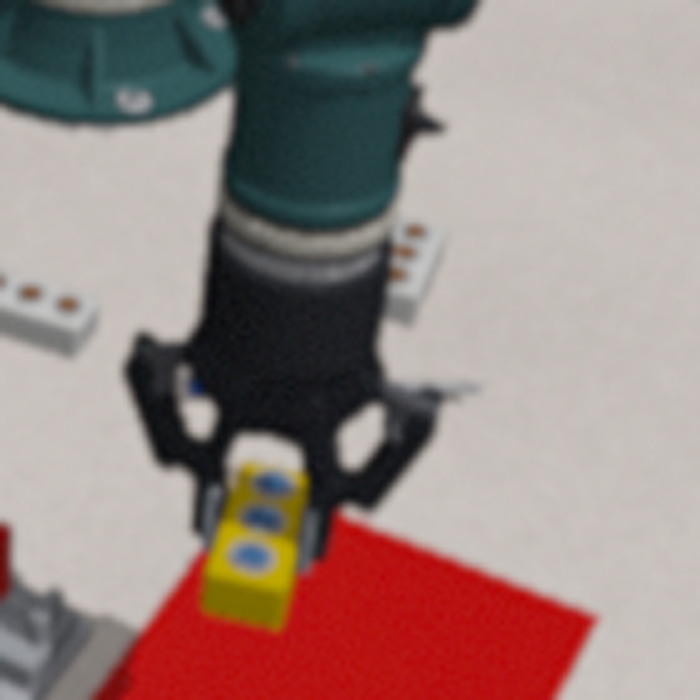

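The yellow bar is held. I carry it to the tray's left half.

>>> play_rows([
  [[11.1, -29.7, 0, 0.248], [11.1, -29.7, 0, 0.248], [11.1, -29.7, 0, 0.248], [11.1, -29.7, 0, 0.248], [11.1, -29.7, 0, 0.248], [11.1, -29.7, 0, 0.248], [11.1, -29.7, 0, 0.248], [11.1, -29.7, 0, 0.248]],
])

```text
t: 10.35
position: [0.5259, 0.0544, 0.152]
tool_rot: [-0.021, -3.14, -0.003]
contact_force: [-0.1, -0.3, -0.3]
opening: 0.0345
```

>>> play_rows([
  [[0, 0, 0, 0], [0, 0, 0, 0], [0, 0, 0, 0]],
])

```text
t: 10.6
position: [0.5251, 0.0551, 0.151]
tool_rot: [-0.02, -3.138, -0.004]
contact_force: [1.0, 0.7, -1.2]
opening: 0.0349
```

```bash
python3 - <<'E'
from h import *
go(.53,.062,.041,1.563)
a=bot.camera('top');crop('top',280,90,130,130,5,'t12',a);crop('scene',170,150,180,150,4.4,'s12')
E
```

```text
t 10.60 pos [0.5251 0.0551 0.151 ] yaw 1.558 tilt [-0.004  0.003] op 0.035 F [ 1.   0.7 -1.2] j7 1.26 -> [-0.52  0.67 11.  ] -0.005
```

View pics/t12.png

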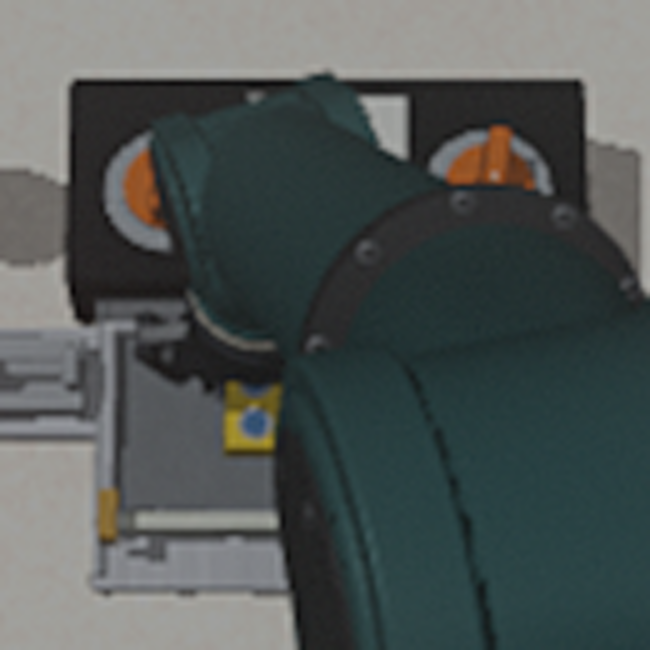

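View pics/s12.png

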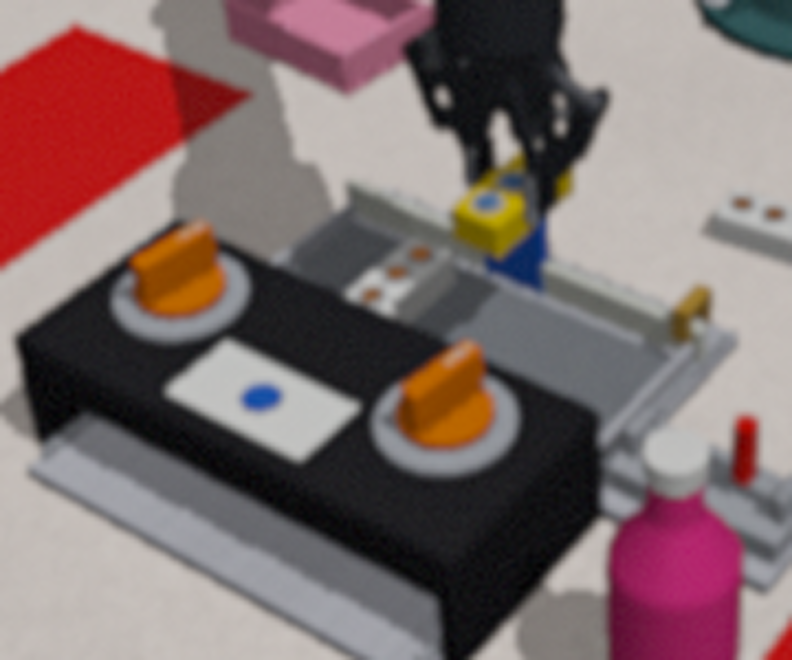

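>>> play_rows([
  [[-0.5, 0.7, 2, 0], [-0.5, 0.7, 5, 0], [-0.5, 0.7, 8, 0], [-0.5, 0.7, 10, 0], [-0.5, 0.7, 10.9, 0], [-0.5, 0.7, 11, 0], [-0.5, 0.7, 11, 0], [-0.5, 0.7, 11, 0]],
])

```text
t: 11.37
position: [0.5314, 0.0655, 0.0419]
tool_rot: [-0.013, -3.14, -0.006]
contact_force: [0.5, -0.0, -0.7]
opening: 0.0348
```

```bash
python3 - <<'E'
from h import *
go(.53,.062,.0405,1.563)
crop('scene',170,150,180,150,4.4,'s13')
E
```

```text
t 11.37 pos [0.5314 0.0655 0.0419] yaw 1.563 tilt [-0.001  0.004] op 0.035 F [ 0.5 -0.  -0.7] j7 1.21 -> [ 0.13 -0.36  0.14] -0.0
```

View pics/s13.png

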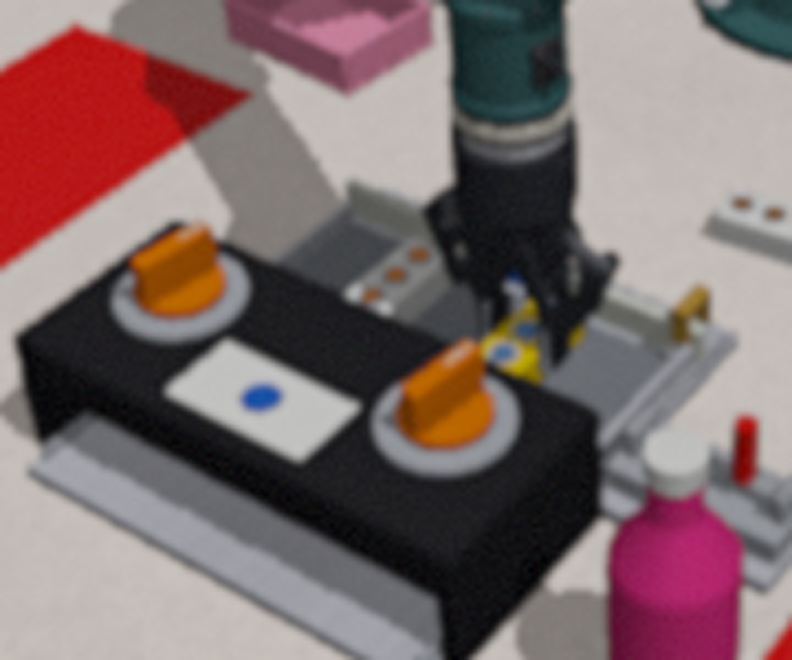

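>>> play_rows([
  [[0, -0.2, 0.15, 0], [0, -0.2, 0.15, 0], [0, -0.2, 0.15, 0]],
])

```text
t: 11.67
position: [0.5315, 0.0631, 0.0409]
tool_rot: [-0.014, -3.141, -0.006]
contact_force: [-1.6, 0.7, -1.7]
opening: 0.0349
```

>>> play_rows([
  [[0, 0, 0, 0], [0, 0, 0, 0], [0, 0, 0, 0], [0, 0, 0, 0], [0, 0, 0, 0], [0, 0, 0, 0]],
], jaw=0.5)

```text
t: 12.17
position: [0.5315, 0.0631, 0.0409]
tool_rot: [-0.014, -3.141, -0.006]
contact_force: [0.0, 0.9, -0.4]
opening: 0.0642
```

>>> play_rows([
  [[0, 0, -2, 0], [0, 0, -5, 0], [0, 0, -9, 0], [0, 0, -12, 0], [0, 0, -14, 0], [0, 0, -14, 0]],
])

```text
t: 12.67
position: [0.5345, 0.063, 0.1853]
tool_rot: [0.014, 3.133, 0.009]
contact_force: [0.3, 0.6, 0.6]
opening: 0.0644
```

```bash
python3 - <<'E'
from h import *
go(.42,.01,.14,1.563)
crop('scene',170,150,180,150,4.4,'s14')
E
```

```text
t 12.67 pos [0.5345 0.063  0.1853] yaw 1.562 tilt [0.008 0.006] op 0.064 F [0.3 0.6 0.6] j7 1.26 -> [11.43 -5.43  4.41] -0.001
```

View pics/s14.png

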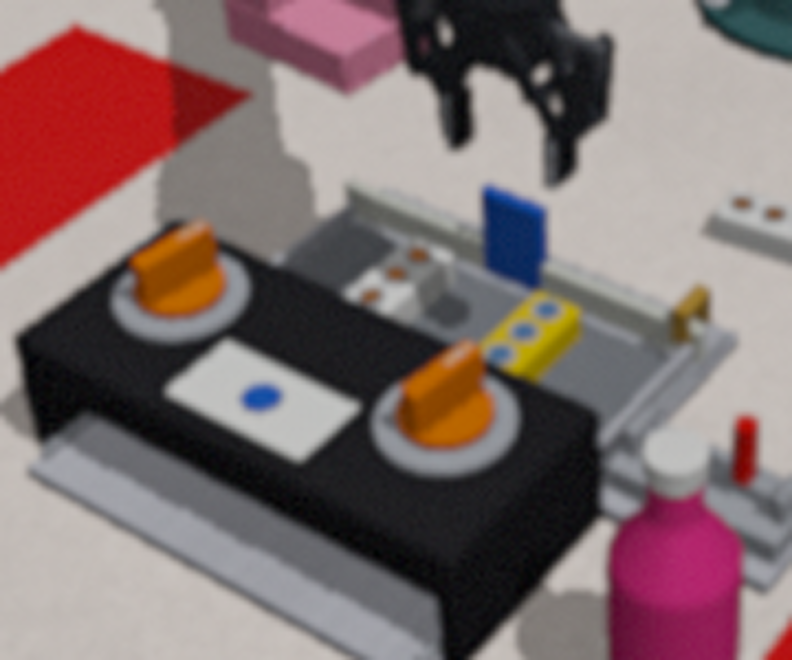

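Both bars lie flat in the tray: white at (390,280), yellow at (530,330). I close the fingers and go in front of the tab to push.

>>> play_rows([
  [[10.2, -5.3, 0, 0], [10.2, -5.3, 0, 0], [10.2, -5.3, 0, 0], [10.2, -5.3, 0, 0], [10.2, -5.3, 0, 0], [10.2, -5.3, 0, 0], [10.2, -5.3, 0, 0]],
], jaw=-1)

```text
t: 13.3
position: [0.4321, 0.0114, 0.1822]
tool_rot: [0.013, 3.136, 0.009]
contact_force: [0.3, 0.0, 0.1]
opening: 0.0005
```

```bash
python3 - <<'E'
from h import *
go(.432,.011,.072,1.563)
crop('scene',170,130,180,150,4.4,'s15')
E
```

```text
t 13.30 pos [0.4321 0.0114 0.1822] yaw 1.563 tilt [0.006 0.006] op 0.000 F [0.3 0.  0.1] j7 1.33 -> [ 0.07 -0.1  11.02] -0.0
```

View pics/s15.png

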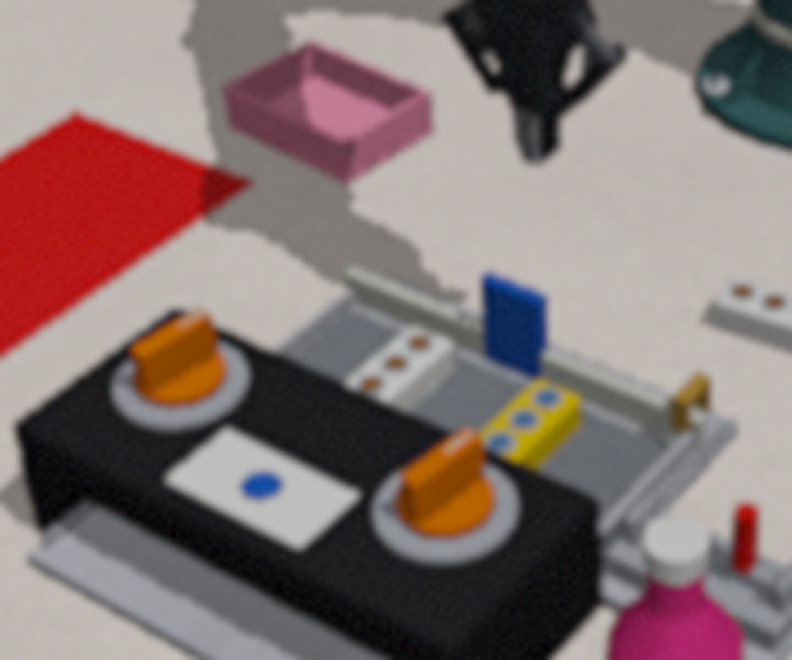

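>>> play_rows([
  [[0.1, 0, 4, 0], [0.1, 0, 8, 0], [0.1, 0, 11, 0], [0.1, 0, 11, 0], [0.1, 0, 11, 0]],
])

```text
t: 13.77
position: [0.4316, 0.0126, 0.0709]
tool_rot: [0.011, 3.139, 0.008]
contact_force: [-0.4, -0.1, -0.1]
opening: 0.0005
```

>>> play_rows([
  [[-1, 0, 0, 0], [-2, 0, 0, 0], [-3, 0, 0, 0], [-4, 0, 0, 0], [-5, 0, 0, 0], [-6, 0, 0, 0], [-7, 0, 0, 0], [-7, 0, 0, 0]],
])

```text
t: 14.43
position: [0.5063, 0.012, 0.0718]
tool_rot: [0.012, 3.133, 0.009]
contact_force: [0.4, -0.4, -0.3]
opening: -0.0003
```

```bash
python3 - <<'E'
from h import *
go(.54,.011,.072,1.563)
crop('scene',170,130,180,150,4.4,'s16')
E
```

```text
t 14.43 pos [0.5063 0.012  0.0718] yaw 1.563 tilt [0.009 0.006] op -0.000 F [ 0.4 -0.4 -0.3] j7 1.29 -> [-3.37 -0.07  0.01] -0.0
```

View pics/s16.png

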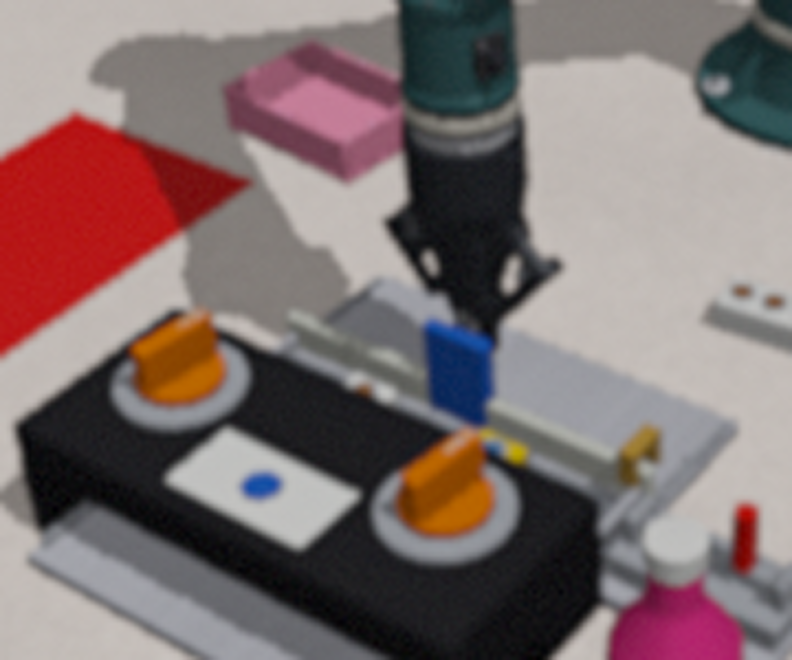

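The tray is moving in (tab now at crop (460,370)). I continue slowly to the stop.

>>> play_rows([
  [[-0.5, 0, 0, 0], [-1, 0, 0, 0], [-1.5, 0, 0, 0], [-2, 0, 0, 0], [-2.5, 0, 0, 0], [-2.8, 0, 0, 0], [-3.1, 0, 0, 0]],
])

```text
t: 15.07
position: [0.5364, 0.0116, 0.0715]
tool_rot: [0.012, 3.134, 0.009]
contact_force: [-3.5, 0.3, -2.4]
opening: -0.0004
```

>>> play_rows([
  [[-0.3, 0, 0, 0], [-0.6, 0, 0, 0], [-0.8, 0, 0, 0]],
])

```text
t: 15.32
position: [0.5448, 0.0115, 0.0715]
tool_rot: [0.012, 3.134, 0.009]
contact_force: [-3.6, 0.6, -0.8]
opening: -0.0002
```

>>> play_rows([
  [[-0.3, 0, 0, 0], [-0.6, 0, 0, 0], [-0.8, 0, 0, 0]],
])

```text
t: 15.57
position: [0.5459, 0.0114, 0.0711]
tool_rot: [-0.012, -3.135, -0.006]
contact_force: [-16.2, 0.9, 11.5]
opening: -0.0003
```

>>> play_rows([
  [[-0.3, 0, 0, 0], [-0.3, 0, 0, 0], [-0.3, 0, 0, 0]],
])

```text
t: 15.82
position: [0.5457, 0.0114, 0.0711]
tool_rot: [-0.011, -3.128, -0.005]
contact_force: [-7.9, -0.1, 4.7]
opening: 0.0002
```

```bash
python3 - <<'E'
from h import *
go(.5,.011,.072,1.563)
crop('top',230,90,180,130,4.4,'t17')
crop('scene',170,130,180,150,4.4,'s17')
E
```

```text
t 15.82 pos [0.5457 0.0114 0.0711] yaw 1.564 tilt [-0.013  0.003] op 0.000 F [-7.9 -0.1  4.7] j7 1.31 -> [ 4.57 -0.07 -0.03] 0.001
```

View pics/s17.png

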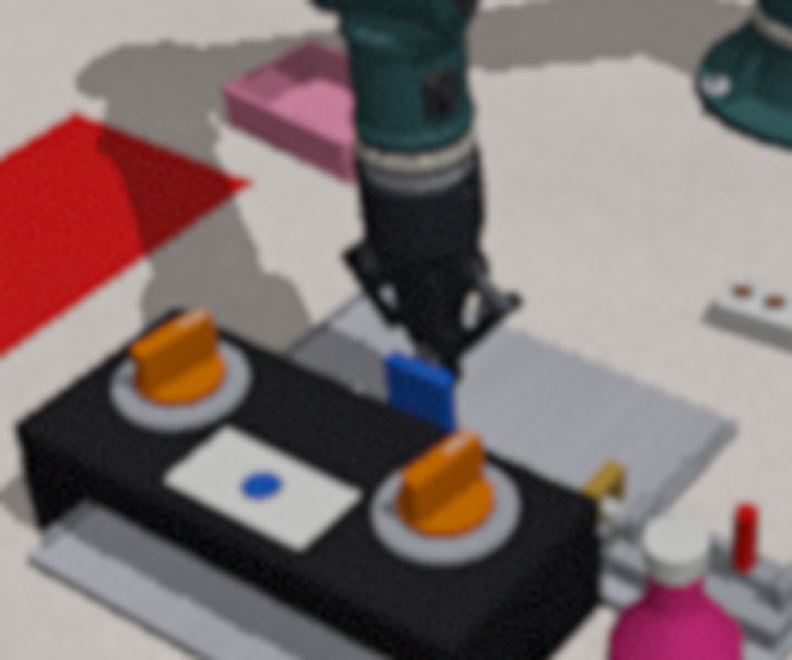

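View pics/t17.png

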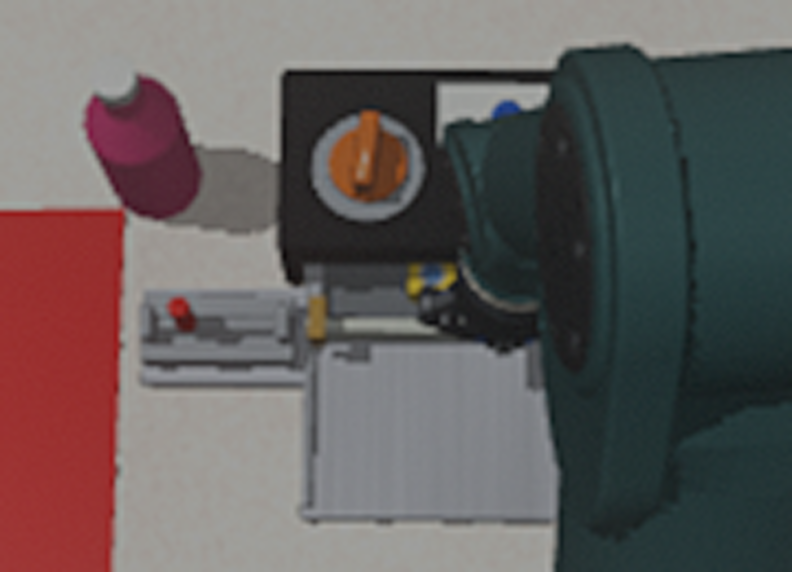

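The tray is at its stop: 16 N at TCP x 0.546, against an expected tab front of about 0.557. The keeper at t17 (317,318) lines up with the bolt. I back off and rise.

>>> play_rows([
  [[2, 0, 0, 0], [3, 0, -1, 0], [3, 0, -4, 0], [3, 0, -8, 0], [3, 0, -10, 0], [3, 0, -10, 0]],
])

```text
t: 16.42
position: [0.5233, 0.0118, 0.177]
tool_rot: [0.012, 3.139, 0.007]
contact_force: [0.4, 0.4, 0.3]
opening: -0.0002
```

```bash
python3 - <<'E'
from h import *
go(.566,.243,.15,1.563)
crop('scene',250,190,120,90,6,'s18')
E
```

```text
t 16.42 pos [0.5233 0.0118 0.177 ] yaw 1.563 tilt [0.003 0.005] op -0.000 F [0.4 0.4 0.3] j7 1.34 -> [-4.09 23.14  2.82] 0.0
```

View pics/s18.png

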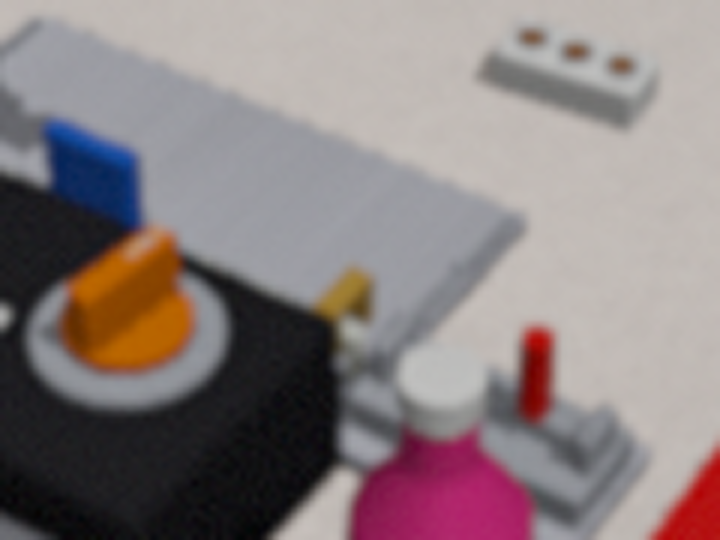

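```bash
python3 - <<'E'
from h import *
F=lambda x0,y0,s,p:((p[0]+.5)/s-.5+x0,(p[1]+.5)/s-.5+y0)
print(ray('scene',F(250,190,6,(47,122)),.088),ray('scene',F(250,190,6,(137,155)),.088))
E
```

```text
[ 0.56802539 -0.0146457   0.088     ] [0.56474375 0.03406889 0.088     ]
```

>>> play_rows([
  [[-4.1, 23.1, 0, 0], [-4.1, 23.1, 0, 0], [-4.1, 23.1, 0, 0], [-4.1, 23.1, 0, 0], [-4.1, 23.1, 0, 0], [-4.1, 23.1, 0, 0], [-4.1, 23.1, 0, 0], [-4.1, 23.1, 0, 0]],
], jaw=0.5)

```text
t: 17.13
position: [0.5649, 0.2456, 0.1749]
tool_rot: [-0.005, -3.141, -0.009]
contact_force: [-0.6, -0.9, -0.3]
opening: 0.0643
```

```bash
python3 - <<'E'
from h import *
go(.566,.243,.076,1.563)
crop('scene',270,130,120,150,4.5,'s19')
E
```

```text
t 17.13 pos [0.5649 0.2456 0.1749] yaw 1.568 tilt [-0.     0.006] op 0.064 F [-0.6 -0.9 -0.3] j7 0.98 -> [-0.12 -0.31  9.89] 0.005
```

View pics/s19.png

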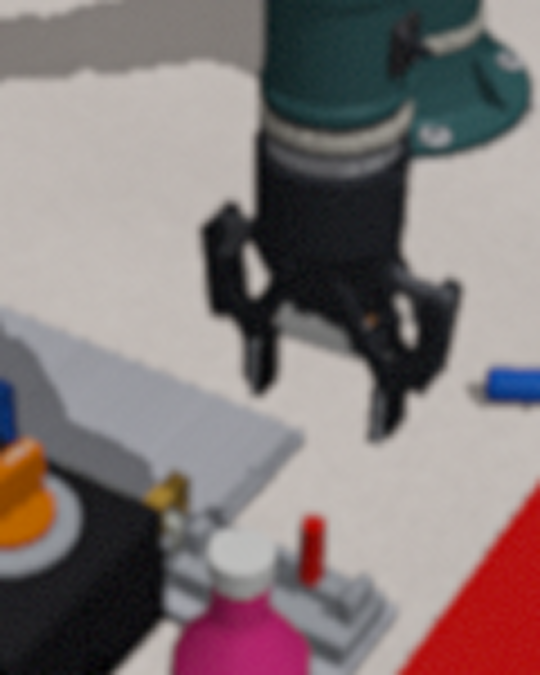

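The tab's back face is now at x 0.566, as expected for home (lamp x about 0.630). I descend over the red knob at s19 (312,550).

>>> play_rows([
  [[0, -0.3, 3, 0], [0, -0.3, 6, 0], [0, -0.3, 8.5, 0], [0, -0.3, 9.8, 0], [0, -0.3, 9.9, 0], [0, -0.3, 9.9, 0]],
])

```text
t: 17.68
position: [0.5644, 0.2387, 0.0752]
tool_rot: [-0.012, -3.139, -0.004]
contact_force: [0.1, 0.2, 0.5]
opening: 0.0638
```

```bash
python3 - <<'E'
from h import *
go(.565,.243,.076,1.563)
crop('scene',270,160,120,120,6,'s20')
E
```

```text
t 17.68 pos [0.5644 0.2387 0.0752] yaw 1.563 tilt [-0.003  0.003] op 0.064 F [0.1 0.2 0.5] j7 0.95 -> [-0.05  0.43 -0.08] 0.0
```

View pics/s20.png

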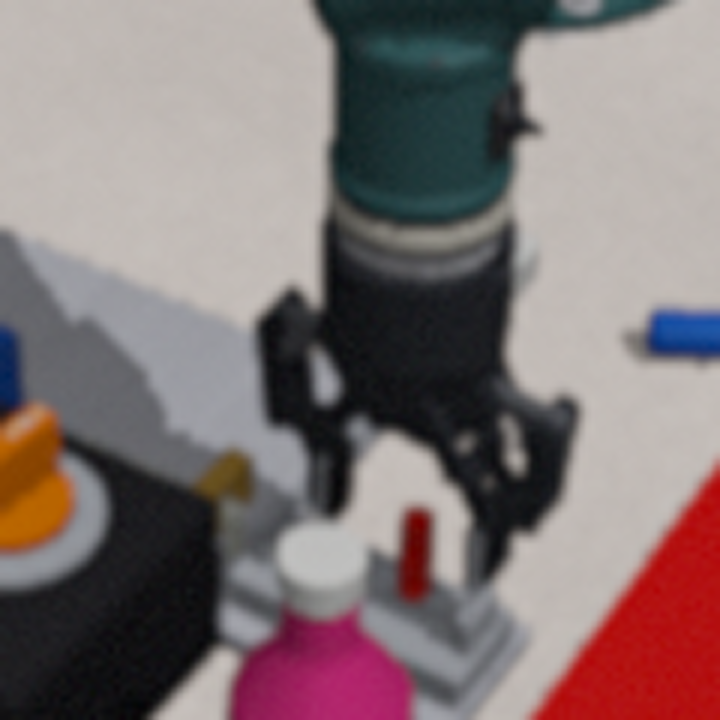

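>>> play_rows([
  [[0, 0.4, 0, 0], [0, 0.4, 0, 0], [0, 0.4, 0, 0]],
])

```text
t: 17.98
position: [0.5662, 0.2445, 0.0778]
tool_rot: [0.011, 3.14, 0.009]
contact_force: [-0.1, -0.8, 0.9]
opening: 0.0639
```

>>> play_rows([
  [[0, 0, 0, 0], [0, 0, 0, 0], [0, 0, 0, 0], [0, 0, 0, 0], [0, 0, 0, 0], [0, 0, 0, 0], [0, 0, 0, 0], [0, 0, 0, 0]],
], jaw=-1)

```text
t: 18.65
position: [0.5662, 0.2443, 0.0781]
tool_rot: [0.011, 3.14, 0.008]
contact_force: [-0.8, -0.3, 4.9]
opening: 0.0138
```

```bash
python3 - <<'E'
from h import *
go(.565,.193,.076,1.563)
E
```

```text
t 18.65 pos [0.5662 0.2443 0.0781] yaw 1.564 tilt [0.002 0.005] op 0.014 F [-0.8 -0.3  4.9] j7 0.95 -> [ 0.08 -5.13  0.19] 0.001
```

>>> play_rows([
  [[0, -0.8, 0, 0], [0, -1.6, 0, 0], [0, -2.4, 0, 0], [0, -3.2, 0, 0], [0, -3.8, 0, 0], [0, -4.3, 0, 0], [0, -4.6, 0, 0], [0, -4.6, 0, 0]],
])

```text
t: 19.32
position: [0.5659, 0.1973, 0.0781]
tool_rot: [0.013, 3.14, 0.008]
contact_force: [-0.8, 1.9, 5.7]
opening: 0.0139
```

>>> play_rows([
  [[0, -0.2, 0, 0], [0, -0.4, 0, 0], [0, -0.6, 0, 0], [0, -0.6, 0, 0]],
])

```text
t: 19.65
position: [0.5659, 0.1969, 0.0782]
tool_rot: [0.008, 3.137, 0.02]
contact_force: [-1.3, 11.1, -0.2]
opening: 0.0138
```

>>> play_rows([
  [[0, -0.6, 0, 0], [0, -0.9, 0, 0], [0, -0.9, 0, 0]],
])

```text
t: 19.9
position: [0.5659, 0.1968, 0.0782]
tool_rot: [-0.0, 3.134, 0.038]
contact_force: [-1.9, 16.0, -2.7]
opening: 0.014
```

```bash
python3 - <<'E'
from h import *
go(.565,.193,.076,1.563)
crop('scene',270,160,120,120,6,'s21');crop('top',240,120,120,100,6,'t21')
E
```

```text
t 19.90 pos [0.5659 0.1968 0.0782] yaw 1.571 tilt [0.007 0.024] op 0.014 F [-1.9 16.  -2.7] j7 1.02 -> [ 0.09 -0.38  0.21] 0.008
```

View pics/s21.png

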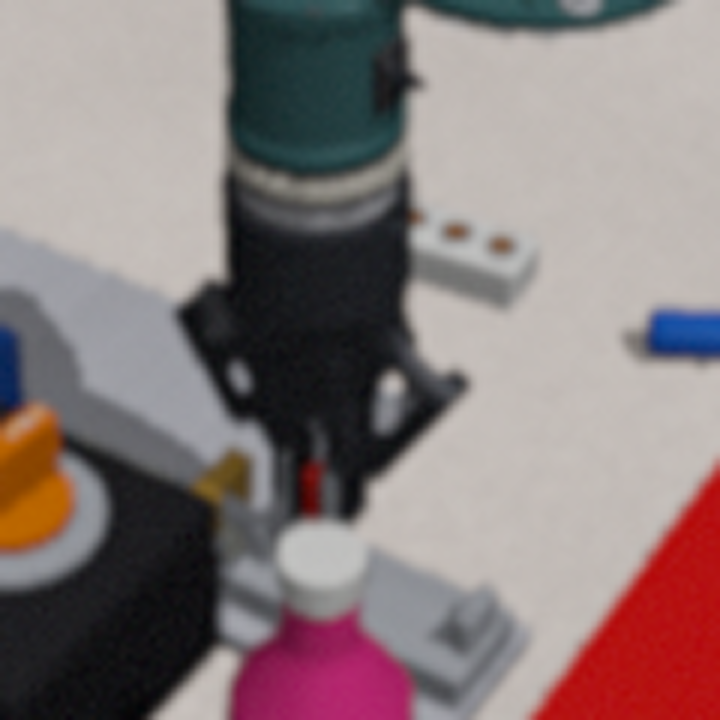

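View pics/t21.png

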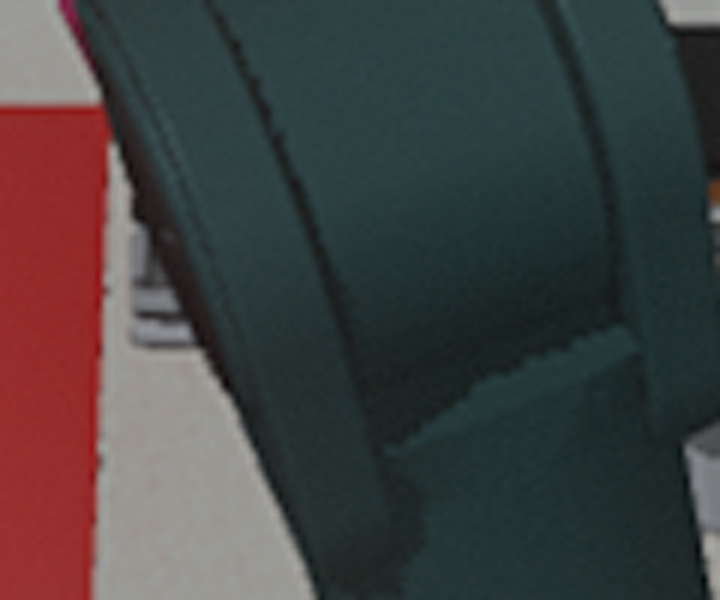

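>>> play_rows([
  [[0, 0.6, 0, 0], [0, 0.6, 0, 0]],
])

```text
t: 20.17
position: [0.5659, 0.204, 0.0782]
tool_rot: [-0.003, 3.134, 0.038]
contact_force: [-0.6, 2.1, 2.5]
opening: 0.0139
```

>>> play_rows([
  [[0, 0, 0, 0], [0, 0, 0, 0], [0, 0, 0, 0], [0, 0, 0, 0]],
], jaw=0)

```text
t: 20.5
position: [0.5658, 0.2025, 0.0779]
tool_rot: [-0.001, 3.135, 0.036]
contact_force: [0.3, -0.4, 1.1]
opening: 0.0426
```

>>> play_rows([
  [[0, 0, -2, 0], [0, 0, -5, 0], [0, 0, -9, 0], [8, 0, -12, 0], [16, 0, -12, 0], [16, 0, -12, 0], [16, 0, -12, 0], [16, 0, -12, 0]],
])

```text
t: 21.17
position: [0.3956, 0.1969, 0.1964]
tool_rot: [0.008, -3.14, -0.028]
contact_force: [-0.2, -1.5, -0.3]
opening: 0.0431
```

```bash
python3 - <<'E'
from h import *
go(.565,.193,.076,1.563)
crop('scene',270,160,120,120,6,'s22');crop('top',240,100,120,100,6,'t22')
E
```

```text
t 21.17 pos [0.3956 0.1969 0.1964] yaw 1.576 tilt [-0.002  0.018] op 0.043 F [-0.2 -1.5 -0.3] j7 0.91 -> [-16.96  -0.68  12.  ] 0.013
```

View pics/s22.png

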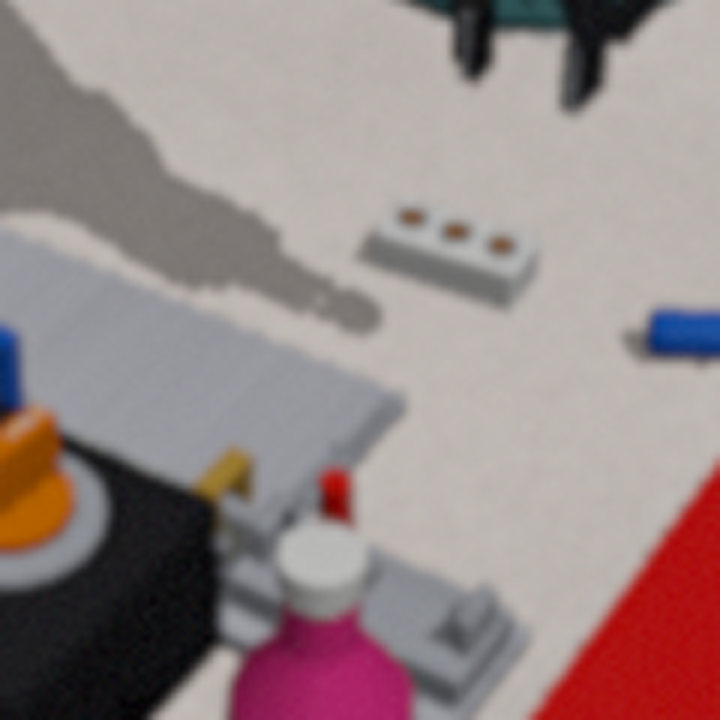

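View pics/t22.png

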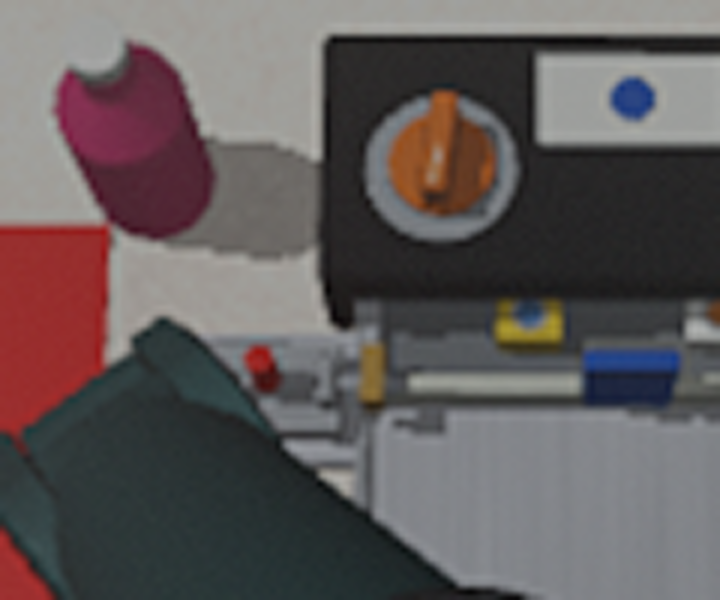

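Backing off while still gripping drew the bolt back about 6 mm; the knob is now at t22 (261,358). I regrip, push to the stop again and this time open without backing off.

```bash
python3 - <<'E'
from h import *
F=lambda x0,y0,s,p:((p[0]+.5)/s-.5+x0,(p[1]+.5)/s-.5+y0)
print(ray('top',F(240,100,6,(260,357)),.088), tri(F(270,160,6,(336,474)),F(240,100,6,(260,357))))
go(.565,.203,.16,1.563)
E
```

```text
[0.56409449 0.20419246 0.088     ] [0.56493639 0.2027472  0.08796257]
t 21.27 pos [0.4034 0.1988 0.197 ] yaw 1.573 tilt [0.007 0.022] op 0.042 F [ 1.2 -0.1 -0.2] j7 0.92 -> [-16.13   0.31   3.82] 0.01
```

>>> play_rows([
  [[-16.1, 0.4, 0, 0.01], [-16.1, 0.4, 0, 0.01], [-16.1, 0.4, 0, 0.01], [-16.1, 0.4, 0, 0.01], [-16.1, 0.4, 0, 0.01], [-16.1, 0.4, 3, 0.01], [-16.1, 0.4, 3.8, 0.01], [-16.1, 0.4, 3.8, 0.01]],
], jaw=0.2)

```text
t: 21.93
position: [0.5633, 0.2025, 0.1573]
tool_rot: [0.015, 3.14, 0.031]
contact_force: [-0.5, 0.2, 0.1]
opening: 0.051
```

```bash
python3 - <<'E'
from h import *
go(.565,.203,.078,1.563)
E
```

```text
t 21.93 pos [0.5633 0.2025 0.1573] yaw 1.562 tilt [0.001 0.02 ] op 0.051 F [-0.5  0.2  0.1] j7 1.03 -> [-0.16 -0.1   7.93] -0.001
```

>>> play_rows([
  [[-0.2, -0.1, 3, 0], [-0.2, -0.1, 6, 0], [-0.2, -0.1, 7.7, 0], [-0.2, -0.1, 7.9, 0], [-0.2, -0.1, 7.9, 0]],
])

```text
t: 22.35
position: [0.565, 0.2028, 0.078]
tool_rot: [-0.014, -3.141, -0.03]
contact_force: [0.0, 0.1, 0.9]
opening: 0.0508
```

>>> play_rows([
  [[0, 0, 0, 0], [0, 0, 0, 0], [0, 0, 0, 0], [0, 0, 0, 0], [0, 0, 0, 0], [0, 0, 0, 0], [0, 0, 0, 0]],
], jaw=-1)

```text
t: 22.93
position: [0.5661, 0.2033, 0.0798]
tool_rot: [0.014, 3.139, 0.031]
contact_force: [-1.0, 0.7, 7.2]
opening: 0.014
```

>>> play_rows([
  [[0, -0.3, 0, 0], [0, -0.6, 0, 0], [0, -0.9, 0, 0], [0, -1.2, 0, 0], [0, -1.2, 0, 0]],
])

```text
t: 23.35
position: [0.566, 0.1969, 0.0799]
tool_rot: [0.01, 3.137, 0.044]
contact_force: [-0.4, 10.1, -4.8]
opening: 0.0135
```

>>> play_rows([
  [[0, -0.6, 0, 0], [0, -1.2, 0, 0], [0, -1.2, 0, 0]],
])

```text
t: 23.6
position: [0.5661, 0.1966, 0.08]
tool_rot: [-0.0, 3.132, 0.068]
contact_force: [-0.3, 19.2, -10.0]
opening: 0.0139
```

The stop is again at y 0.1966, under 19 N. I open in place and then rise.

>>> play_rows([
  [[0, 0, 0, 0], [0, 0, 0, 0], [0, 0, 0, 0], [0, 0, 0, 0]],
], jaw=0)

```text
t: 23.93
position: [0.5664, 0.1945, 0.0801]
tool_rot: [0.003, 3.132, 0.064]
contact_force: [-0.0, 0.2, 0.9]
opening: 0.0426
```

>>> play_rows([
  [[0, 0, -2, 0], [0, 0, -5, 0], [0, 0, -9, 0], [8, 0, -12, 0], [16, 0, -12, 0], [16, -8, -12, 0], [16, -10, -12, 0], [16, -10, -12, 0]],
])

```text
t: 24.6
position: [0.4055, 0.091, 0.1948]
tool_rot: [0.002, 3.131, 0.063]
contact_force: [1.0, 0.2, 0.1]
opening: 0.0426
```

```bash
python3 - <<'E'
from h import *
go(.667,-.086,.2,1.563)
crop('scene',170,160,220,150,3.6,'s23');crop('top',240,100,160,110,5,'t23')
E
```

```text
t 24.60 pos [0.4055 0.091  0.1948] yaw 1.570 tilt [0.01 0.04] op 0.043 F [1.  0.2 0.1] j7 1.18 -> [-26.18 -17.63  -0.97] 0.007
```

View pics/s23.png

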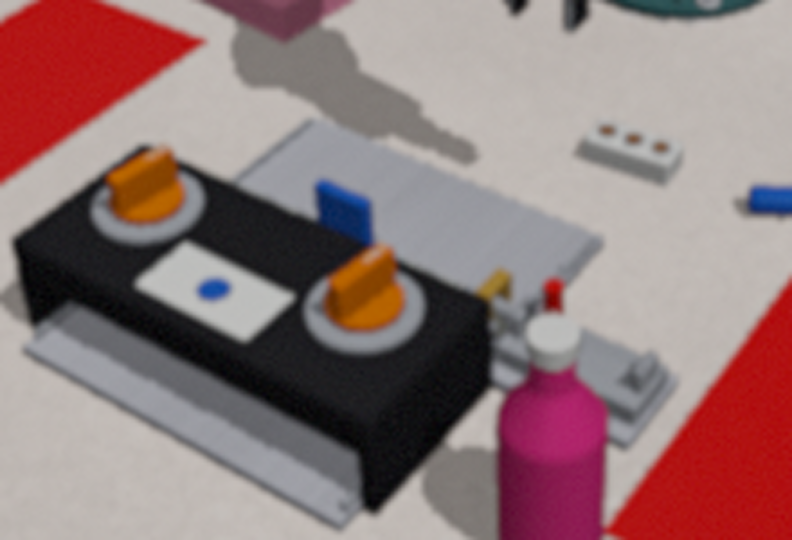

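View pics/t23.png

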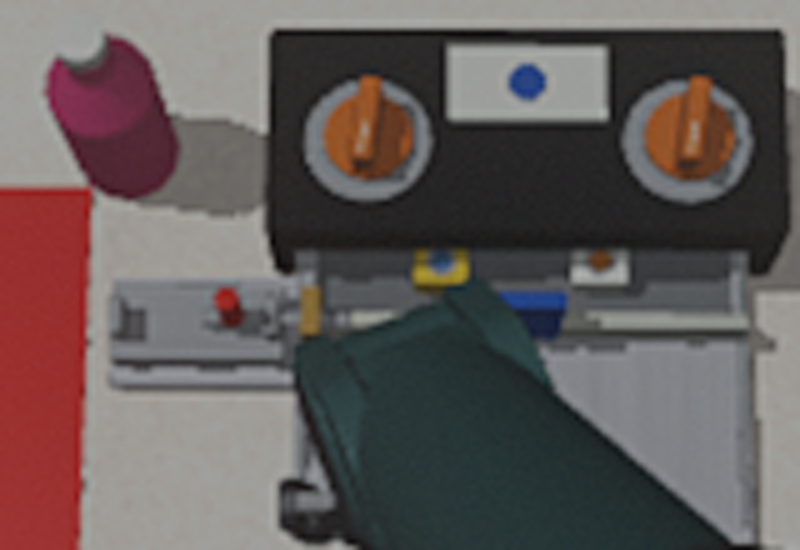

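```bash
python3 - <<'E'
from h import *
F=lambda x0,y0,s,p:((p[0]+.5)/s-.5+x0,(p[1]+.5)/s-.5+y0)
print('red',ray('top',F(240,100,5,(227,297)),.088),tri(F(170,160,3.6,(554,284)),F(240,100,5,(227,297))))
for n,a,b in (('L',(365,305),(368,141)),('R',(148,204),(687,141))):
    print(n,tri(F(170,160,3.6,a),F(240,100,5,b)),ray('top',F(240,100,5,b),.098),ray('scene',F(170,160,3.6,a),.098))
im=bot.camera('top');im=(255*(im/255.)**.6).astype(np.uint8)
crop('top',300,105,90,40,8.5,'t24',im)
im=bot.camera('scene');im=(255*(im/255.)**.8).astype(np.uint8)
crop('scene',190,195,100,70,8,'s24',im)
E
```

```text
red [0.56433431 0.19768855 0.088     ] [0.56565087 0.19682195 0.08577792]
L [0.6637633  0.10796083 0.09854716] [0.66276332 0.10977846 0.098     ] [0.66391038 0.10601267 0.098     ]
R [ 0.66340358 -0.09205645  0.09710439] [ 0.66148376 -0.08993981  0.098     ] [ 0.66457452 -0.09321205  0.098     ]
```

View pics/t24.png

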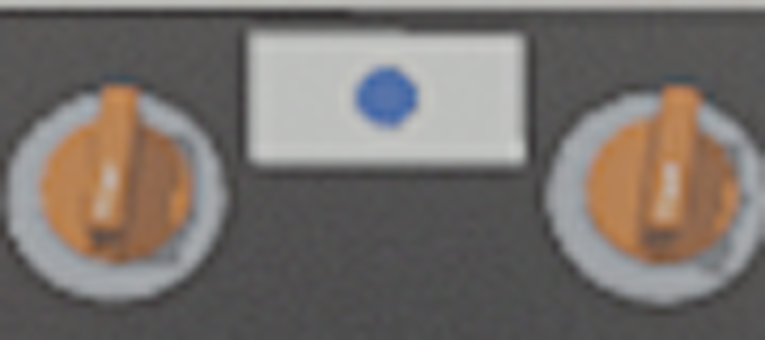

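View pics/s24.png

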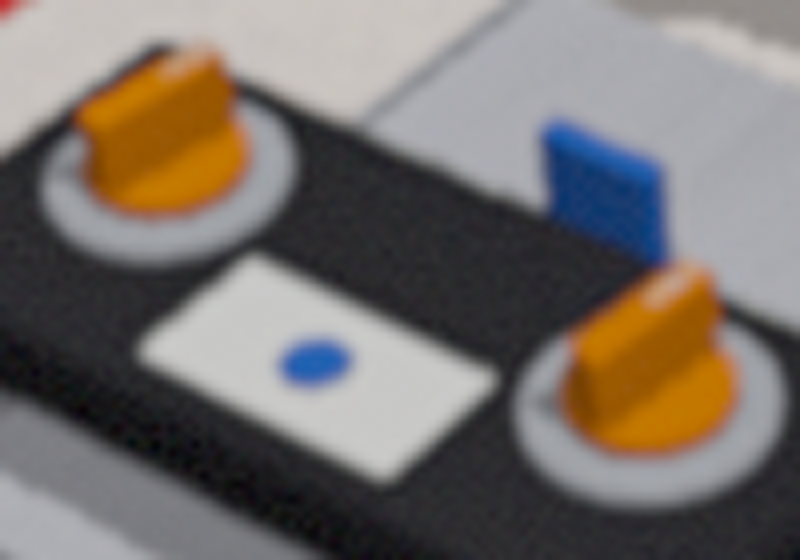

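The bolt knob now sits at y 0.197. That is a travel of about 47 mm, so I check the stop a second way: closed fingers pushing from the outer side.

```bash
python3 - <<'E'
from h import *
go(.565,.245,.19,1.563)
E
```

```text
t 24.80 pos [0.4067 0.0905 0.1947] yaw 1.564 tilt [0.01 0.04] op 0.043 F [ 0.3  0.6 -0.2] j7 1.17 -> [-15.71  15.52   1.24] 0.001
```

>>> play_rows([
  [[-15.7, 15.5, 0.5, 0], [-15.7, 15.5, 0.5, 0], [-15.7, 15.5, 0.5, 0], [-15.7, 15.5, 0.5, 0], [-15.7, 15.5, 0.5, 0], [-15.7, 15.5, 0.5, 0], [-15.7, 15.5, 0.5, 0], [-15.7, 15.5, 0.5, 0]],
], jaw=-1)

```text
t: 25.47
position: [0.5651, 0.2451, 0.1968]
tool_rot: [0.009, 3.132, 0.062]
contact_force: [-0.5, -1.1, -0.6]
opening: 0.0005
```

```bash
python3 - <<'E'
from h import *
go(.565,.240,.078,1.563)
E
```

```text
t 25.47 pos [0.5651 0.2451 0.1968] yaw 1.565 tilt [0.009 0.039] op 0.000 F [-0.5 -1.1 -0.6] j7 0.99 -> [ 0.11 -0.98 11.85] 0.002
```

>>> play_rows([
  [[0.1, -0.9, 4, 0], [0.1, -0.9, 8, 0], [0.1, -0.9, 11.5, 0], [0.1, -0.9, 11.8, 0], [0.1, -0.9, 11.8, 0], [0.1, -0.9, 11.8, 0]],
])

```text
t: 25.97
position: [0.5654, 0.2403, 0.0798]
tool_rot: [0.01, 3.131, 0.062]
contact_force: [-0.1, 0.1, 0.8]
opening: 0.0002
```

>>> play_rows([
  [[0, -0.6, 0, 0], [0, -1.2, 0, 0], [0, -1.5, 0, 0], [0, -1.8, 0, 0], [0, -2, 0, 0], [0, -2, 0, 0]],
])

```text
t: 26.47
position: [0.5657, 0.2197, 0.0795]
tool_rot: [0.012, 3.13, 0.062]
contact_force: [0.1, 0.1, 0.6]
opening: 0.0002
```

>>> play_rows([
  [[0, -0.5, 0, 0], [0, -1, 0, 0], [0, -1, 0, 0]],
])

```text
t: 26.72
position: [0.5656, 0.2185, 0.0798]
tool_rot: [0.004, 3.126, 0.081]
contact_force: [-0.3, 12.8, -3.1]
opening: -0.0
```

>>> play_rows([
  [[0, -0.5, 0, 0], [0, -1, 0, 0], [0, -1, 0, 0]],
])

```text
t: 26.97
position: [0.5656, 0.2185, 0.08]
tool_rot: [-0.006, 3.122, 0.101]
contact_force: [-0.2, 14.6, -4.1]
opening: 0.0
```

The same stop from the outside (12.8 then 14.6 N with no motion), so the bolt is home. I back away and rise, then turn the tool half a turn the other way so that joint 7 has room for +2.2 rad.

>>> play_rows([
  [[0, 1, 0, 0], [0, 2, 0, 0], [0, 2, -4, 0], [0, 2, -8, 0], [0, 2, -12, 0], [0, 2, -15, 0], [0, 2, -15, 0]],
])

```text
t: 27.55
position: [0.5668, 0.2295, 0.2379]
tool_rot: [-0.004, 3.11, 0.106]
contact_force: [-0.0, 0.9, 0.1]
opening: 0.0002
```

>>> play_rows([
  [[0, 0, 0, -0.12], [0, 0, 0, -0.24], [0, 0, 0, -0.36], [0, 0, 0, -0.48], [0, 0, 0, -0.6], [0, 0, 0, -0.72], [0, 0, 0, -0.84], [0, 0, 0, -0.96]],
], jaw=0)

```text
t: 28.22
position: [0.5665, 0.2285, 0.2372]
tool_rot: [-1.434, 2.73, 0.07]
contact_force: [-0.9, -0.4, -0.4]
opening: 0.0427
```

>>> play_rows([
  [[0, 0, 0, -0.12], [0, 0, 0, -0.24], [0, 0, 0, -0.36], [0, 0, 0, -0.48], [0, 0, 0, -0.6], [0, 0, 0, -0.72], [0, 0, 0, -0.84], [0, 0, 0, -0.96]],
])

```text
t: 28.88
position: [0.5664, 0.2274, 0.2363]
tool_rot: [-2.528, 1.747, 0.021]
contact_force: [0.4, -0.5, -0.5]
opening: 0.0425
```

>>> play_rows([
  [[0, 0, 0, -0.12], [0, 0, 0, -0.24], [0, 0, 0, -0.36], [0, 0, 0, -0.48], [0, 0, 0, -0.6], [0, 0, 0, -0.72], [0, 0, 0, -0.84], [0, 0, 0, -0.96]],
])

```text
t: 29.55
position: [0.559, 0.2351, 0.2081]
tool_rot: [-3.058, 0.464, -0.082]
contact_force: [1.5, -1.3, -1.3]
opening: 0.0429
```

```bash
python3 - <<'E'
from h import *
go(.6638,.108,.2,1.563)
print(bot.get_obs()['joint_pos'].round(2))
F=lambda x0,y0,s,p:((p[0]+.5)/s-.5+x0,(p[1]+.5)/s-.5+y0)
crop('top',240,100,160,110,5,'t25')
E
```

```text
t 29.55 pos [0.559  0.2351 0.2081] yaw -1.871 tilt [0.059 0.039] op 0.043 F [ 1.5 -1.3 -1.3] j7 3.08 -> [13.74  9.08  0.93] -0.292
[ 0.33  0.8  -1.26  1.93  0.93  1.05  3.08]
```

View pics/t25.png

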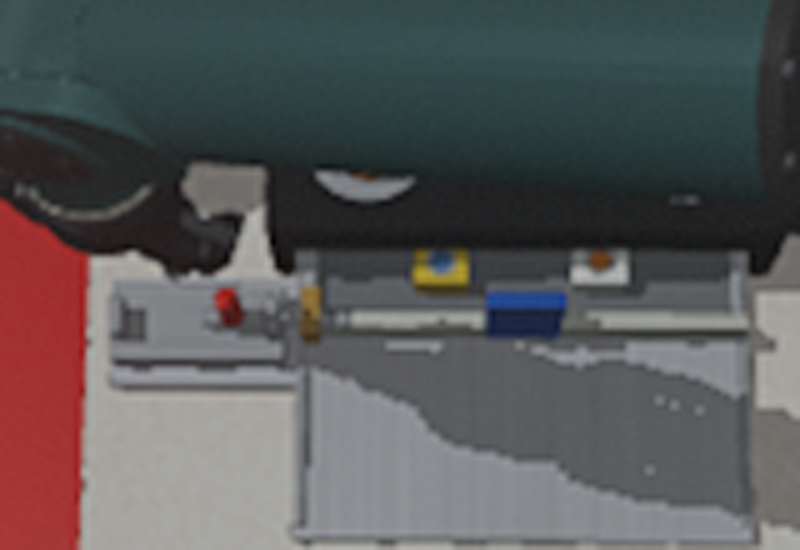

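That was the wrong way. Joint 7 rises with negative spin and is now near its limit, with the elbow swung far over. I check that nothing was touched, then unwind.

```bash
python3 - <<'E'
from h import *
im=bot.camera('scene');cv2.imwrite('pics/s26.png',im[:,:,::-1])
E
```

```text
(no output)
```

View pics/s26.png

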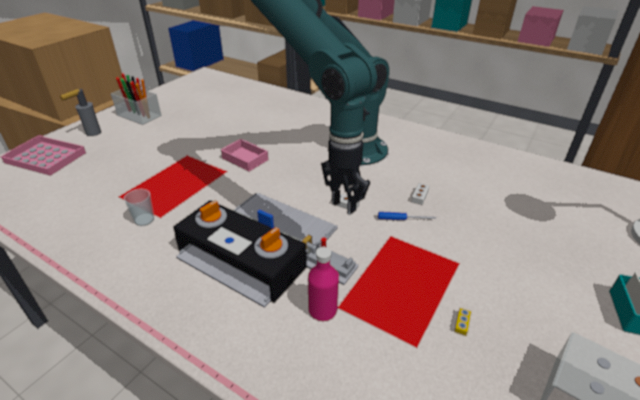

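Nothing is disturbed. I unwind with positive spin.

>>> play_rows([
  [[0, 0, -1, 0.12], [0, 0, -2, 0.24], [0, 0, -3, 0.36], [0, 0, -3, 0.48], [0, 0, -3, 0.6], [0, 0, -3, 0.72], [0, 0, -3, 0.84], [0, 0, -3, 0.96]],
])

```text
t: 30.32
position: [0.5478, 0.2418, 0.24]
tool_rot: [-2.49, 1.803, -0.026]
contact_force: [0.3, 0.2, 0.1]
opening: 0.0428
```

>>> play_rows([
  [[0, 0, 0, 0.12], [0, 0, 0, 0.24], [0, 0, 0, 0.36], [0, 0, 0, 0.48], [0, 0, 0, 0.6], [0, 0, 0, 0.72], [0, 0, 0, 0.84], [0, 0, 0, 0.96]],
])

```text
t: 30.98
position: [0.548, 0.2425, 0.2415]
tool_rot: [-1.366, 2.752, 0.025]
contact_force: [-0.2, -0.0, 0.0]
opening: 0.0427
```

```bash
python3 - <<'E'
from h import *
go(.6638,.108,.2,1.563)
print(bot.get_obs()['joint_pos'].round(2))
E
```

```text
t 30.98 pos [0.548  0.2425 0.2415] yaw 2.492 tilt [0.055 0.045] op 0.043 F [-0.2 -0.   0. ] j7 1.49 -> [  4.   -17.28   4.17] 0.929
[ 0.11  0.54 -0.84  1.92  0.53  0.84  1.49]
```

>>> play_rows([
  [[4, -17.3, 4, 0.93], [4, -17.3, 4, 0.93], [4, -17.3, 4, 0.93], [4, -17.3, 4, 0.93], [4, -17.3, 4, 0.93], [4, -17.3, 4, 0.93], [4, -17.3, 4, 0.93], [4, -17.3, 4, 0.93]],
])

```text
t: 31.65
position: [0.6647, 0.1079, 0.2032]
tool_rot: [0.024, 3.084, 0.071]
contact_force: [-0.3, 0.4, -1.0]
opening: 0.0429
```

>>> play_rows([
  [[0, 0, 0, 0], [0, 0, 0, 0], [0, 0, 0, 0]],
])

```text
t: 31.9
position: [0.665, 0.1085, 0.2043]
tool_rot: [0.022, 3.082, 0.072]
contact_force: [0.5, 0.6, -0.1]
opening: 0.0426
```

```bash
python3 - <<'E'
from h import *
go(.6638,.108,.128,1.563)
print(bot.get_obs()['joint_pos'].round(2))
im=bot.camera('scene');crop('scene',190,110,180,170,4,'s27',im)
E
```

```text
t 31.90 pos [0.665  0.1085 0.2043] yaw 1.558 tilt [0.059 0.046] op 0.043 F [ 0.5  0.6 -0.1] j7 0.98 -> [ 0.56 -0.41  7.6 ] -0.005
[ 0.16  0.6  -0.56  1.79  0.4   0.79  0.98]
```

View pics/s27.png

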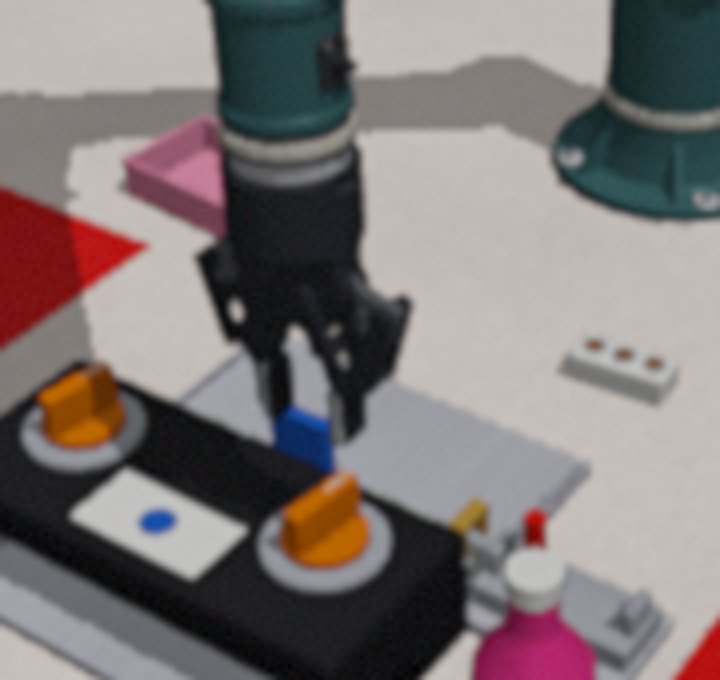

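>>> play_rows([
  [[0.6, -0.4, 3, 0], [0.6, -0.4, 5, 0], [0.6, -0.4, 5, 0], [0.6, -0.4, 5, 0]],
])

```text
t: 32.28
position: [0.661, 0.1065, 0.1527]
tool_rot: [0.022, 3.085, 0.071]
contact_force: [0.6, 0.4, 1.0]
opening: 0.0429
```

```bash
python3 - <<'E'
from h import *
go(.6638,.108,.128,1.563)
crop('scene',215,150,110,110,6.5,'s28')
E
```

```text
t 32.28 pos [0.661  0.1065 0.1527] yaw 1.558 tilt [0.056 0.046] op 0.043 F [0.6 0.4 1. ] j7 0.94 -> [-0.14  0.04  2.49] -0.005
```

View pics/s28.png

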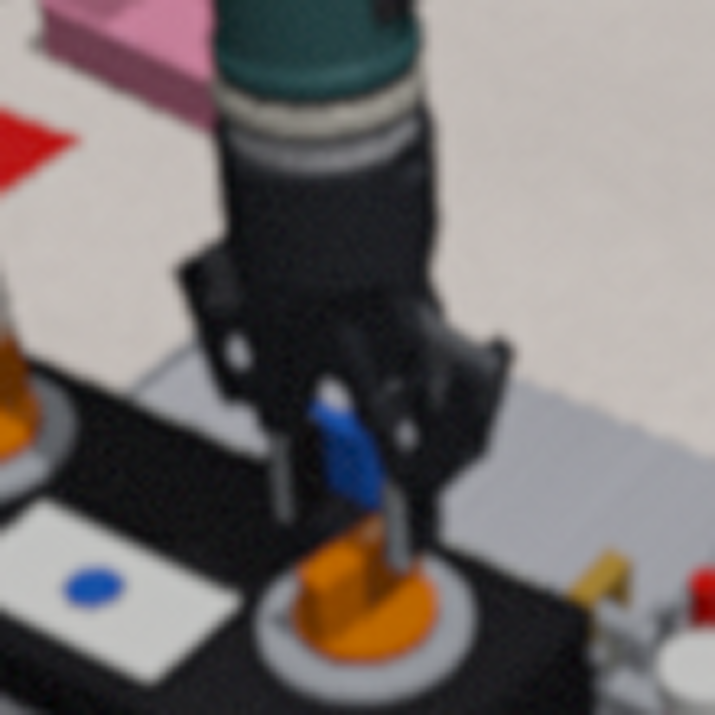

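>>> play_rows([
  [[-0.1, 0, 0, 0], [-0.1, 0, 0.8, 0], [-0.1, 0, 1.6, 0], [-0.1, 0, 2.3, 0], [-0.1, 0, 2.3, 0]],
], jaw=0.25)

```text
t: 32.75
position: [0.6633, 0.1077, 0.1293]
tool_rot: [0.022, 3.085, 0.071]
contact_force: [0.1, 0.3, -0.4]
opening: 0.0533
```

```bash
python3 - <<'E'
from h import *
go(.6638,.108,.128,1.563)
crop('scene',215,150,110,110,6.5,'s29')
E
```

```text
t 32.75 pos [0.6633 0.1077 0.1293] yaw 1.558 tilt [0.056 0.046] op 0.053 F [ 0.1  0.3 -0.4] j7 0.92 -> [-0.04  0.03  0.13] -0.005
```

View pics/s29.png

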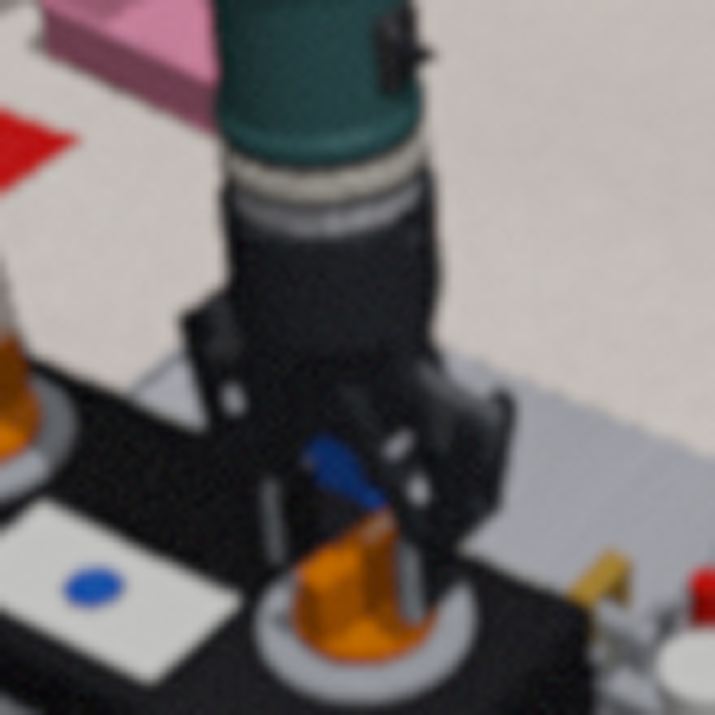

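>>> play_rows([
  [[0, 0, 0, 0], [0, 0, 0, 0], [0, 0, 0, 0], [0, 0, 0, 0], [0, 0, 0, 0], [0, 0, 0, 0], [0, 0, 0, 0], [0, 0, 0, 0]],
], jaw=-1)

```text
t: 33.47
position: [0.6636, 0.1081, 0.1303]
tool_rot: [0.021, 3.085, 0.072]
contact_force: [-0.4, 1.9, 4.0]
opening: 0.013
```

```bash
python3 - <<'E'
from h import *
go(.6638,.108,.128,1.563)
E
```

```text
t 33.47 pos [0.6636 0.1081 0.1303] yaw 1.559 tilt [0.056 0.046] op 0.013 F [-0.4  1.9  4. ] j7 0.92 -> [-0.01 -0.02  0.23] -0.004
```

>>> play_rows([
  [[0, 0, 0, 0.1], [0, 0, 0, 0.2], [0, 0, 0, 0.3], [0, 0, 0, 0.4], [0, 0, 0, 0.5]],
])

```text
t: 33.88
position: [0.6635, 0.1078, 0.1303]
tool_rot: [0.792, 2.994, 0.09]
contact_force: [-0.5, 0.8, 0.6]
opening: 0.013
```

```bash
python3 - <<'E'
from h import *
go(.6638,.108,.128,1.563)
o=bot.get_obs();print(o['wrist_torque'].round(2),o['joint_pos'].round(2))
E
```

```text
t 33.88 pos [0.6635 0.1078 0.1303] yaw 1.055 tilt [0.056 0.045] op 0.013 F [-0.5  0.8  0.6] j7 0.54 -> [-0.01  0.02  0.23] -0.508
[-0.94  0.27  0.1 ] [ 0.03  0.66 -0.37  1.84  0.33  0.63  0.54]
```

Smooth, so I keep turning (1.7 rad left).

>>> play_rows([
  [[0, 0, 0, 0.1], [0, 0, 0, 0.2], [0, 0, 0, 0.3], [0, 0, 0, 0.4], [0, 0, 0, 0.5], [0, 0, 0, 0.6], [0, 0, 0, 0.7], [0, 0, 0, 0.8]],
])

```text
t: 34.55
position: [0.6632, 0.108, 0.1303]
tool_rot: [1.917, 2.466, 0.108]
contact_force: [-0.2, 1.9, 2.0]
opening: 0.0129
```

>>> play_rows([
  [[0, 0, 0, 0.1], [0, 0, 0, 0.2], [0, 0, 0, 0.3], [0, 0, 0, 0.4], [0, 0, 0, 0.5], [0, 0, 0, 0.6], [0, 0, 0, 0.7], [0, 0, 0, 0.8]],
])

```text
t: 35.22
position: [0.6634, 0.1085, 0.1303]
tool_rot: [-2.732, -1.52, -0.11]
contact_force: [0.7, 1.5, 1.1]
opening: 0.0128
```

```bash
python3 - <<'E'
from h import *
go(.6638,.108,.128,1.563)
o=bot.get_obs();print(o['wrist_torque'].round(2),o['joint_pos'].round(2))
E
```

```text
t 35.22 pos [0.6634 0.1085 0.1303] yaw -0.556 tilt [0.055 0.045] op 0.013 F [0.7 1.5 1.1] j7 -0.65 -> [-0.04  0.05  0.23] 1.022
[-0.1   0.38  0.07] [-0.26  0.64  0.07  1.86 -0.13  0.59 -0.65]
```

>>> play_rows([
  [[0, 0, 0, 0.05], [0, 0, 0, 0.1], [0, 0, 0, 0.13], [0, 0, 0, 0.13], [0, 0, 0, 0.13]],
])

```text
t: 35.63
position: [0.6635, 0.1084, 0.1303]
tool_rot: [-2.819, -1.345, -0.108]
contact_force: [0.7, -0.5, 1.8]
opening: 0.0132
```

```bash
python3 - <<'E'
from h import *
go(.6638,.108,.128,1.563)
o=bot.get_obs();print(o['wrist_torque'].round(2),o['joint_pos'].round(2))
E
```

```text
t 35.63 pos [0.6635 0.1084 0.1303] yaw -0.681 tilt [0.056 0.044] op 0.013 F [ 0.7 -0.5  1.8] j7 -0.75 -> [-0.03  0.04  0.23] 0.898
[-0.64  0.32  1.39] [-0.29  0.64  0.1   1.86 -0.17  0.59 -0.75]
```

>>> play_rows([
  [[0, 0, 0, 0.08], [0, 0, 0, 0.08], [0, 0, 0, 0.08]],
])

```text
t: 35.88
position: [0.6643, 0.1095, 0.1307]
tool_rot: [-2.866, -1.235, -0.11]
contact_force: [1.7, 1.2, 2.2]
opening: 0.0131
```

```bash
python3 - <<'E'
from h import *
go(.6638,.108,.128,1.563)
o=bot.get_obs();print(o['wrist_torque'].round(2))
E
```

```text
t 35.88 pos [0.6643 0.1095 0.1307] yaw -0.758 tilt [0.057 0.046] op 0.013 F [1.7 1.2 2.2] j7 -0.80 -> [-0.16  0.07  0.26] 0.821
[0.31 0.01 1.22]
```

>>> play_rows([
  [[0, 0, 0, 0], [0, 0, 0, 0], [0, 0, 0, 0], [0, 0, 0, 0]],
], jaw=0.25)

```text
t: 36.22
position: [0.6639, 0.1085, 0.1304]
tool_rot: [-2.868, -1.23, -0.109]
contact_force: [0.2, 0.3, 1.1]
opening: 0.0535
```

>>> play_rows([
  [[0, 0, -2, 0], [0, 0, -4, 0], [0, 0, -6, 0], [0, 0, -8, 0], [0, 0, -8, 0]],
])

```text
t: 36.63
position: [0.6618, 0.1041, 0.2145]
tool_rot: [-2.87, -1.227, -0.12]
contact_force: [0.4, -0.0, 0.3]
opening: 0.053
```

```bash
python3 - <<'E'
from h import *
go(.6634,-.092,.2,1.563)
o=bot.get_obs();print(o['wrist_torque'].round(2),o['joint_pos'].round(2))
crop('scene',190,150,140,120,5,'s30')
E
```

```text
t 36.63 pos [0.6618 0.1041 0.2145] yaw -0.764 tilt [0.064 0.046] op 0.053 F [ 0.4 -0.   0.3] j7 -0.83 -> [-14.15  13.65   0.54] 0.815
[-0.05  0.02 -0.01] [-0.32  0.53  0.16  1.82 -0.17  0.73 -0.83]
```

View pics/s30.png

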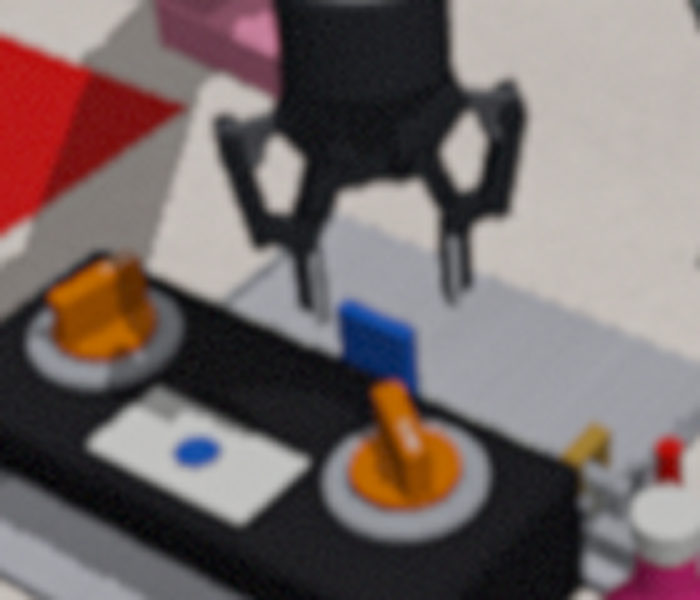

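The left knob has turned, with torque at the stop. Now the right knob. I unwind with negative spin (−2.33) so joint 7 keeps its room.

>>> play_rows([
  [[-14.1, 13.6, 0, -0.12], [-14.1, 13.6, 0, -0.24], [-14.1, 13.6, 0, -0.36], [-14.1, 13.6, 0, -0.48], [-14.1, 13.6, 0, -0.6], [-14.1, 13.6, 0, -0.72], [-14.1, 13.6, 0, -0.84], [-14.1, 13.6, 0, -0.96]],
])

```text
t: 37.35
position: [0.6608, -0.0931, 0.2017]
tool_rot: [1.978, 2.418, 0.114]
contact_force: [0.4, 0.7, -0.4]
opening: 0.0531
```

>>> play_rows([
  [[0, 0, 0, -0.12], [0, 0, 0, -0.24], [0, 0, 0, -0.36], [0, 0, 0, -0.48], [0, 0, 0, -0.6], [0, 0, 0, -0.72], [0, 0, 0, -0.84], [0, 0, 0, -0.96]],
])

```text
t: 38.02
position: [0.6597, -0.0932, 0.2]
tool_rot: [0.625, 3.032, 0.089]
contact_force: [0.1, -0.4, -1.1]
opening: 0.0536
```

```bash
python3 - <<'E'
from h import *
go(.6634,-.092,.18,1.563)
o=bot.get_obs();print(o['joint_pos'].round(2))
E
```

```text
t 38.02 pos [ 0.6597 -0.0932  0.2   ] yaw 1.166 tilt [0.056 0.047] op 0.054 F [ 0.1 -0.4 -1.1] j7 1.03 -> [-0.23  0.13  2.02] -0.397
[ 0.37  0.58 -0.39  1.81  0.24  0.75  1.03]
```

>>> play_rows([
  [[-0.2, 0.1, 1, -0.12], [-0.2, 0.1, 2, -0.24], [-0.2, 0.1, 2, -0.36], [-0.2, 0.1, 2, -0.4], [-0.2, 0.1, 2, -0.4], [-0.2, 0.1, 2, -0.4]],
])

```text
t: 38.52
position: [0.6621, -0.0923, 0.1788]
tool_rot: [0.013, 3.087, 0.075]
contact_force: [-0.9, -0.3, 0.1]
opening: 0.0535
```

```bash
python3 - <<'E'
from h import *
go(.6634,-.092,.129,1.563)
crop('scene',160,120,110,120,6,'s31')
E
```

```text
t 38.52 pos [ 0.6621 -0.0923  0.1788] yaw 1.564 tilt [0.053 0.048] op 0.053 F [-0.9 -0.3  0.1] j7 1.34 -> [ 0.14 -0.21  4.98] 0.001
```

View pics/s31.png

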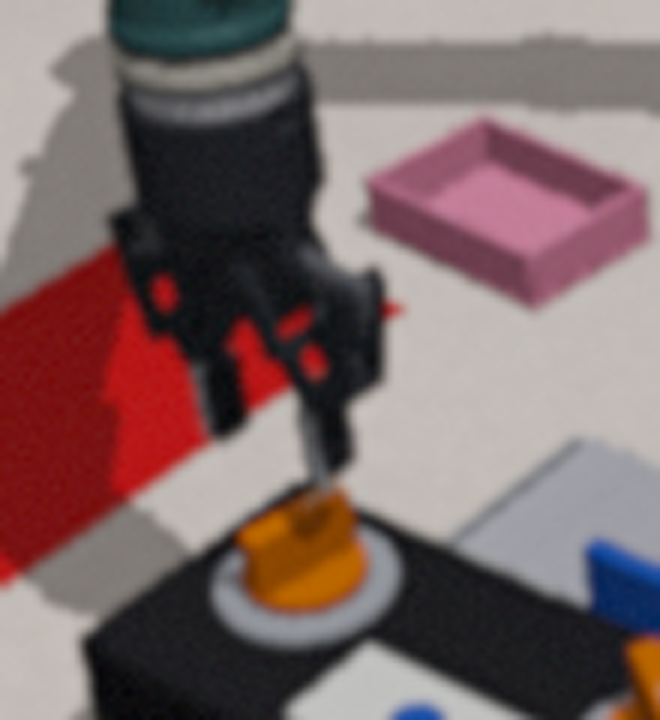

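>>> play_rows([
  [[0.1, -0.2, 1.5, 0], [0.1, -0.2, 2.5, 0], [0.1, -0.2, 2.5, 0], [0.1, -0.2, 2.5, 0]],
])

```text
t: 38.9
position: [0.6621, -0.0929, 0.1532]
tool_rot: [0.013, 3.089, 0.075]
contact_force: [0.1, 0.9, 0.1]
opening: 0.0534
```

```bash
python3 - <<'E'
from h import *
go(.6634,-.092,.129,1.563)
crop('scene',160,120,110,120,6,'s32')
E
```

```text
t 38.90 pos [ 0.6621 -0.0929  0.1532] yaw 1.564 tilt [0.052 0.048] op 0.053 F [0.1 0.9 0.1] j7 1.32 -> [-0.01 -0.03  2.43] 0.001
```

View pics/s32.png

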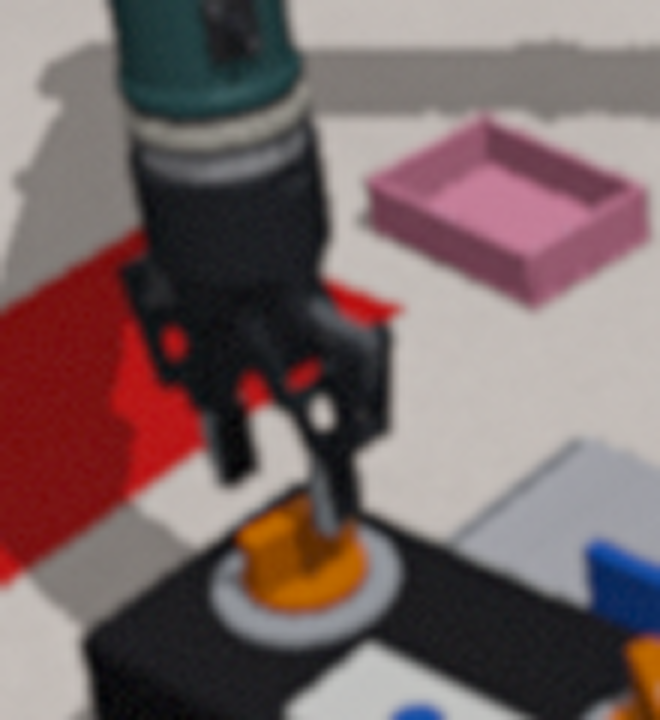

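Aligned as at the left knob. I go down and close.

>>> play_rows([
  [[0, 0, 0.8, 0], [0, 0, 1.6, 0], [0, 0, 2.3, 0], [0, 0, 2.3, 0], [0, 0, 2.3, 0]],
])

```text
t: 39.37
position: [0.6634, -0.0916, 0.1302]
tool_rot: [0.013, 3.089, 0.075]
contact_force: [0.2, 0.5, 0.8]
opening: 0.0535
```

>>> play_rows([
  [[0, 0, 0, 0], [0, 0, 0, 0], [0, 0, 0, 0], [0, 0, 0, 0], [0, 0, 0, 0], [0, 0, 0, 0], [0, 0, 0, 0], [0, 0, 0, 0]],
], jaw=-1)

```text
t: 40.03
position: [0.6634, -0.0919, 0.1307]
tool_rot: [0.012, 3.089, 0.074]
contact_force: [-1.8, 0.3, 6.1]
opening: 0.0128
```

>>> play_rows([
  [[0, 0, 0, 0.1], [0, 0, 0, 0.2], [0, 0, 0, 0.3], [0, 0, 0, 0.4], [0, 0, 0, 0.5]],
])

```text
t: 40.45
position: [0.6631, -0.0929, 0.1307]
tool_rot: [0.786, 3.001, 0.089]
contact_force: [-1.6, -0.9, 2.6]
opening: 0.0127
```

```bash
python3 - <<'E'
from h import *
go(.6634,-.092,.129,1.563)
o=bot.get_obs();print(o['wrist_torque'].round(2),o['joint_pos'].round(2))
E
```

```text
t 40.45 pos [ 0.6631 -0.0929  0.1307] yaw 1.059 tilt [0.052 0.046] op 0.013 F [-1.6 -0.9  2.6] j7 0.92 -> [0.03 0.08 0.18] -0.504
[-1.44  0.41  0.09] [ 0.31  0.66 -0.32  1.84  0.25  0.63  0.92]
```

>>> play_rows([
  [[0, 0, 0, 0.1], [0, 0, 0, 0.2], [0, 0, 0, 0.3], [0, 0, 0, 0.4], [0, 0, 0, 0.5], [0, 0, 0, 0.6], [0, 0, 0, 0.7], [0, 0, 0, 0.8]],
])

```text
t: 41.12
position: [0.6619, -0.0929, 0.1306]
tool_rot: [1.915, 2.475, 0.103]
contact_force: [-1.1, -1.3, 5.0]
opening: 0.0125
```

>>> play_rows([
  [[0, 0, 0, 0.1], [0, 0, 0, 0.2], [0, 0, 0, 0.3], [0, 0, 0, 0.4], [0, 0, 0, 0.5], [0, 0, 0, 0.6], [0, 0, 0, 0.7], [0, 0, 0, 0.8]],
])

```text
t: 41.78
position: [0.6613, -0.0925, 0.1305]
tool_rot: [-2.725, -1.525, -0.1]
contact_force: [-1.3, -0.1, 4.5]
opening: 0.0128
```

>>> play_rows([
  [[0, 0, 0, 0.05], [0, 0, 0, 0.1], [0, 0, 0, 0.15], [0, 0, 0, 0.18], [0, 0, 0, 0.18]],
])

```text
t: 42.2
position: [0.6619, -0.0915, 0.1308]
tool_rot: [-2.844, -1.276, -0.098]
contact_force: [-1.0, -0.3, 4.4]
opening: 0.0131
```

```bash
python3 - <<'E'
from h import *
go(.6634,-.092,.129,1.563)
o=bot.get_obs();print(o['wrist_torque'].round(2),o['joint_pos'].round(2))
E
```

```text
t 42.20 pos [ 0.6619 -0.0915  0.1308] yaw -0.728 tilt [0.048 0.046] op 0.013 F [-1.  -0.3  4.4] j7 -0.40 -> [0.05 0.14 0.18] 0.851
[0.08 0.2  0.84] [-0.02  0.65  0.17  1.85 -0.27  0.62 -0.4 ]
```

>>> play_rows([
  [[0, 0, 0, 0.08], [0, 0, 0, 0.1], [0, 0, 0, 0.1]],
])

```text
t: 42.45
position: [0.6619, -0.0915, 0.131]
tool_rot: [-2.898, -1.145, -0.094]
contact_force: [-1.8, -1.2, 5.1]
opening: 0.013
```

```bash
python3 - <<'E'
from h import *
go(.6634,-.092,.129,1.563)
o=bot.get_obs();print(o['wrist_torque'].round(2))
E
```

```text
t 42.45 pos [ 0.6619 -0.0915  0.131 ] yaw -0.818 tilt [0.047 0.045] op 0.013 F [-1.8 -1.2  5.1] j7 -0.47 -> [0.06 0.14 0.2 ] 0.76
[-0.5   0.46  2.87]
```

>>> play_rows([
  [[0, 0, 0, 0], [0, 0, 0, 0], [0, 0, 0, 0], [0, 0, 0, 0]],
], jaw=0.25)

```text
t: 42.78
position: [0.6618, -0.0918, 0.1306]
tool_rot: [-2.9, -1.138, -0.095]
contact_force: [0.2, -0.6, -1.0]
opening: 0.0532
```

>>> play_rows([
  [[0, 0, -2, 0], [0, 0, -4, 0], [0, 0, -7, 0], [0, 0, -10, 0], [0, 0, -12, 0], [0, 0, -12, 0]],
])

```text
t: 43.28
position: [0.6591, -0.0986, 0.2557]
tool_rot: [-2.906, -1.133, -0.109]
contact_force: [1.1, -0.1, 0.5]
opening: 0.0535
```

```bash
python3 - <<'E'
from h import *
go(.48,-.2,.25,None)
crop('scene',160,160,220,150,3.6,'s33')
E
```

```text
t 43.28 pos [ 0.6591 -0.0986  0.2557] yaw -0.827 tilt [0.058 0.045] op 0.054 F [ 1.1 -0.1  0.5] j7 -0.52 -> [-20.03  -4.66  -0.92] 0
```

View pics/s33.png

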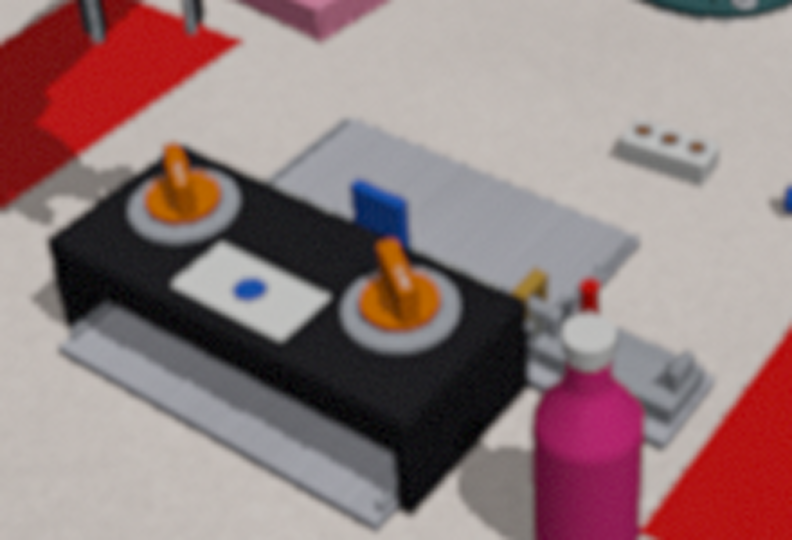

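Both knobs sit at the same turned angle, s33 (178,175) and (396,278). I move aside for a last look from above.

>>> play_rows([
  [[-20, -4.7, -1, 0], [-20, -4.7, -1, 0], [-20, -4.7, -1, 0], [-20, -4.7, -1, 0], [-20, -4.7, -1, 0], [-20, -4.7, -1, 0], [-20, -4.7, -1, 0], [-20, -4.7, -1, 0]],
])

```text
t: 44.0
position: [0.4787, -0.1988, 0.2483]
tool_rot: [-2.904, -1.131, -0.104]
contact_force: [0.5, -0.0, -0.1]
opening: 0.0535
```

```bash
python3 - <<'E'
from h import *
a=bot.camera('top');cv2.imwrite('pics/top34.png',a[:,:,::-1]);crop('top',240,95,170,120,4.6,'t34',a)
F=lambda x0,y0,s,p:((p[0]+.5)/s-.5+x0,(p[1]+.5)/s-.5+y0)
go(.48,-.2,.25,None)
E
```

```text
t 44.05 pos [ 0.4796 -0.1983  0.2485] yaw -0.826 tilt [0.054 0.046] op 0.053 F [-0.3 -0.4  1. ] j7 -0.27 -> [-0.07  0.15 -0.16] 0
```

View pics/t34.png

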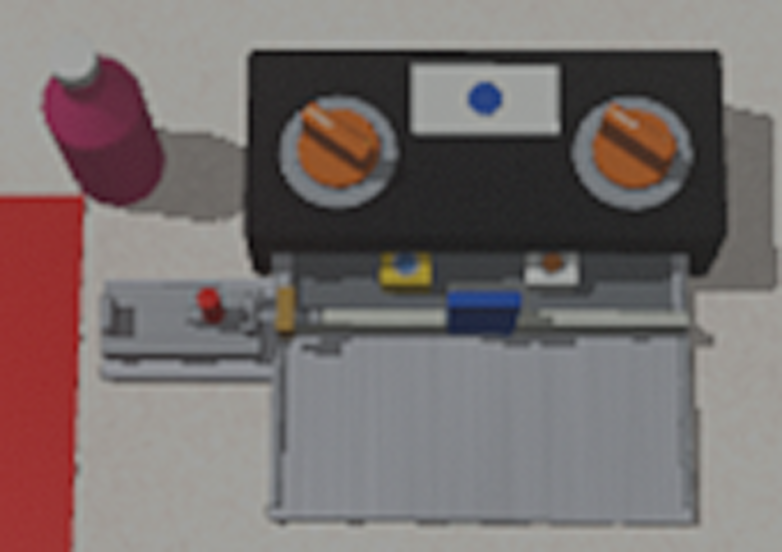

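View pics/top34.png

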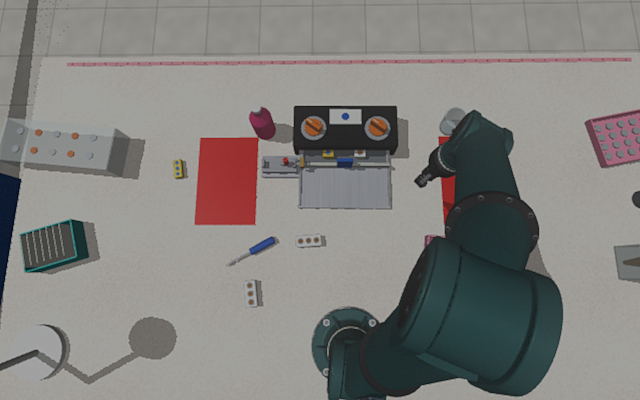

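```bash
python3 - <<'E'
from h import *
im=bot.camera('scene');cv2.imwrite('pics/s35.png',im[:,:,::-1])
E
```

```text
(no output)
```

View pics/s35.png

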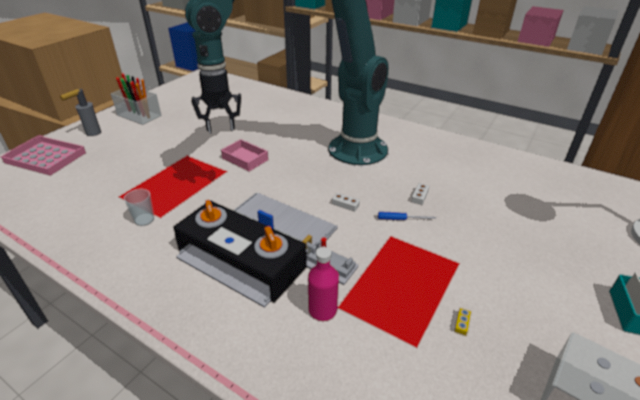

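The glass (140,207), pink tray (244,155), screwdriver (405,216) and bottle (323,285) are all where they started, and the arm touches nothing. I hand the job in.

```bash
python3 -c "
from station import bot
print(bot.sign_off())"
```

```text
the job is handed in; nothing more can be done
None
```

The job is done and handed in at about 44 s of the 210 s allowed. Two bars were on the bench, the white bar1 (the farthest of the white ones) and the full-size yellow bar4. Both lie flat and side by side in the tray with their pendants up.

**Tray:** It was pushed in until it stopped at about 16 N. The tab's position in the camera matches fully home.

**Bolt:** It was thrown after the tray was home. My first release pulled it back about 6 mm, so I drove it home again. It stopped at the same place twice while gripped (16 N, then 19 N), and again when pushed with closed fingers (about 15 N).

**Knobs:** Both were turned clockwise to their end stops. The torque rose to about 1.4 N m on the left and 2.9 N m on the right, and the top view shows both bars at roughly 52°, against 54° expected for 2.2 rad.

**Bystanders:** The last pictures show the bottle, glass, pink tray and screwdriver where they started, and the arm clear of everything.

**What disagreed:**
- By camera, the tray moved about 99 mm and the bolt about 47 mm, less than the stated 110 and 50 mm. Both stopped hard, so I take it that they did not start at the far ends of their travel.
- The tool ended tilted by about 4° from the pushing and from an unneeded half turn. I saw no effect on the result.

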